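# Put the fondue forks, spatula and ramekins away in the sliding tier

### The arm

A 7-joint arm with a two-finger parallel gripper is mounted at the origin on the work surface. World frame = base frame: x ahead of the robot, y to its left, z up, the work surface at z = 0. Lengths are in m, angles in rad, forces in N, time in s.
With the tool pointing down it reaches from about 0.425 to 0.925 m from the base axis. Payload 6.8 kg.
Tool frame: the origin (TCP) lies at the very end of the fingers, on their centre line; the grasp point (between the pads) lies 19 mm behind it (manip.grip_point_offset is the distance from the TCP to the grasp point, in m); z points along the fingers, y is the direction in which the jaws open and shut (so a half turn about z gives the same grasp; the last joint's range is limited). The gripper opens to 85 mm and grips with 20 to 120 N. Pads are 22 mm wide; open, the fingers measure 114 mm over their backs; the gripper's body (76 mm by 85 mm) begins 54 mm behind the grasp point. The pads swing forward as they close: fully open they stand 13 mm farther back than shut.
Start: joints at [-1.275, 0.477, 0.022, 1.555, -0.011, 1.109, -0.083], TCP at [0.265, 0.621, 0.231] pointing down, gripper open.
Joint ranges: [-2.96, 2.96], [-0.34, 2.1], [-1.41, 1.46], [0.24, 2.44], [-1.37, 4.51], [0.17, 1.92], [-2.96, 2.96]. Speed limits (rad/s): [2.39, 2.39, 3.14, 3.14, 3.14, 3.14, 3.14].

### API

Orientations are given as a rotation vector (axis times angle).
In Python, from cell import manip gives the robot as it stands.
- The arm moves only by the tool servo_tool, never from a script. Its argument "plan" is a list of rows, each a list of 2 entries, a list of its own where there are three numbers: the shift along the world's x, y, z in m, then the turn, a rotation vector about the world's x, y, z in rad. In form: [[[tx, ty, tz], [wx, wy, wz]], ...]. A call has 1 to 10 rows; each row shifts and turns the commanded pose from where the row before left it; what a row does not reach is not made up. A row lasts 1/10 s, in which the tool goes at most 50 mm and 8.59 degrees, less where a joint would pass 70% of its speed; a pose out of reach is approached as far as the arm can. A call is refused whole if a number of a shift passes 0.05 or a number of a turn 0.15, either way. A call with a gripper value outside its range is refused whole. "grip" is the finger opening in m, from 0 to 0.0854, set as the call begins (left out, the last holds). The fingers move at their own pace and stop on an object; "squeeze" is the grip in N (left out, the last holds). Time passes only in rows, so rows that do not move let the fingers close. It gives the time, the measured TCP pose, the force and the opening at its end, in the units of the state.
- manip.observe(): the state, without advancing time (a new reading comes with each control period).
- manip.grab_frame(name): name is "side" or "top" or "wrist"; returns the picture (480x640x3 uint8, red, green, blue); there is no depth.
- manip.camera_model(name): a dict with "intrinsics" (3x3 intrinsics, pixels), "R" (3x3) and "t" (3): a world point X has camera coordinates R X + t. Camera axes: x right, y down, z forward; pixel columns grow to the right and rows downward; lengths in m; the calibration is good to about 2 mm. A picture is of the moment at which its call begins: read the wrist's pose just before it. camera_model takes no time and is no camera call; for the wrist camera it gives the pose at the moment of the call.
- manip.sign_off(): hands the job in, once; it reports no verdict.
The state is a dict: "t": time; "qpos": joint angles; "joint_velocities": joint speeds; "joint_torque": joint torques, N m; "ee_pos": TCP position; "orientation": TCP orientation; "ft_force": force on the tool from outside, world axes, zero at the start; "wrist_torque": the same for the moment, N m; "finger_gap": finger opening in m.
Only numpy, scipy, OpenCV 4.12 (cv2) and the standard library are available. Lean on these libraries where they do the work, as an engineer would, in place of code of your own. Each camera call takes 0.05 s, during which the arm holds its last target.

### The job

Put the fondue things away: pull the bottom tier's tray right out, lay every fork flat in a narrow compartment of its own and the wooden spatula flat in the wide one, handles to the front and prongs and blade to the back. Nest the three stoneware ramekins inside one another in size order, upright in the open bay beside them, never tipping one over. Then push the tray fully home; leave everything else on the shelf as it stands.

Things in the scene. Friction and masses are not known exactly. Their poses are not given: they have to be found in the camera images.
- tray (a joint): slide of the bottom tier's tray, m: 0 = fully home, 0.19 = fully out at its stop, towards the robot. It runs on runners with a light drag (a few N) and stays where it is left
- pull (a point): middle of the pull bar on the tray's front: 90 mm long across the tray, 12 mm thick, 12 mm high, 26 mm clear of the front panel; 50 mm above the shelf. The tray's fixed roof (top 94 mm above the shelf) starts 82 mm behind it when home, the upper tiers 35 mm behind that. x points to the back, z up
- lane1 (a point): leftmost (seen from the robot) narrow compartment of the tray, 38 mm clear, 200 mm long front to back. The point is on its centre line, on the tray's floor (14 mm above the shelf), 76 mm from the front wall and 124 mm from the rear one; x points to the back of the tray, z up. Its ribs, 22 mm high, leave a gap for fingers from 40 mm before the point to 54 mm behind it. The tray's side wall, 36 mm high, is 34 mm left of the point
- lane2 (a point): second narrow compartment of the tray, 38 mm clear, 200 mm long front to back. The point is on its centre line, on the tray's floor (14 mm above the shelf), 76 mm from the front wall and 124 mm from the rear one; x points to the back of the tray, z up. Ribs as lane1; 42 mm to the right of lane1
- lane3 (a point): third narrow compartment of the tray, 38 mm clear, 200 mm long front to back. The point is on its centre line, on the tray's floor (14 mm above the shelf), 76 mm from the front wall and 124 mm from the rear one; x points to the back of the tray, z up. Ribs as lane1; 42 mm to the right of lane2
- wide_lane (a point): wide (spatula) compartment of the tray, 62 mm clear, 200 mm long front to back. The point is on its centre line, on the tray's floor (14 mm above the shelf), 76 mm from the front wall and 124 mm from the rear one; x points to the back of the tray, z up. Ribs as lane1 on its left; on its right, 32 mm from the point, a full-length wall 30 mm high
- bay (a point): open bay at the right of the tray, 84 mm wide, 200 mm front to back, walls 30 mm high and more. The point is midway across, on the floor (14 mm above the shelf), 76 mm from the front wall; x points to the back, z up. With the tray out the fixed roof's front edge is 160 mm behind this point and the lanes' points; the roof leaves 74 mm of height above the floor
- fork1 (a point): fondue fork, 176 mm long: wooden handle 18 mm wide, 11 mm thick with a blue end cap, 5 mm steel stem, two-pronged head 14 mm wide. The point is on the handle at the fork's balance, half-way up (5.5 mm above what it lies on); x axis points to the prongs, z up; the handle runs from 66 mm behind the point to 24 mm ahead, the prong tips are 110 mm ahead. May be absent (None from the start)
- fork2 (a point): fondue fork, 176 mm long: wooden handle 18 mm wide, 11 mm thick with a blue end cap, 5 mm steel stem, two-pronged head 14 mm wide. The point is on the handle at the fork's balance, half-way up (5.5 mm above what it lies on); x axis points to the prongs, z up; the handle runs from 66 mm behind the point to 24 mm ahead, the prong tips are 110 mm ahead. May be absent (None from the start)
- fork3 (a point): fondue fork, 176 mm long: wooden handle 18 mm wide, 11 mm thick with a blue end cap, 5 mm steel stem, two-pronged head 14 mm wide. The point is on the handle at the fork's balance, half-way up (5.5 mm above what it lies on); x axis points to the prongs, z up; the handle runs from 66 mm behind the point to 24 mm ahead, the prong tips are 110 mm ahead. May be absent (None from the start)
- spatula (a point): wooden fondue spatula, 180 mm long, lying flat: handle 120 mm long, 18 mm wide, 11 mm thick, from 93 mm behind the point to 27 mm ahead; blade 40 mm wide, 7 mm thick, up to 87 mm ahead. The point is on the handle near the balance, half-way up (5.5 mm); x points to the blade, z up
- large (a point): the largest of three plain stoneware ramekins: straight round cup 68 mm outside, 58 mm inside, 45 mm tall, floor 8 mm thick, so a nested one stands 8 mm prouder. The point is its centre, half-way up (22.5 mm); z up. It stands upright; grip it across its outside near the rim
- medium (a point): the middle one of three plain stoneware ramekins: straight round cup 51 mm outside, 41 mm inside, 45 mm tall, floor 8 mm thick, so a nested one stands 8 mm prouder. The point is its centre, half-way up (22.5 mm); z up. It stands upright; grip it across its outside near the rim
- small (a point): the smallest of three plain stoneware ramekins: straight round cup 36 mm outside, 27 mm inside, 45 mm tall, floor 8 mm thick, so a nested one stands 8 mm prouder. The point is its centre, half-way up (22.5 mm); z up. It stands upright; grip it across its outside near the rim
- dish_mid (a point): brown stoneware dish, 96 mm across, 32 mm high; leave alone
- gherkins_mid (a point): green glass jar, 70 mm across, 110 mm high; leave alone
- burner_mid (a point): steel spirit burner, 84 mm across, 62 mm high; leave alone
- cap_mid (a point): chrome burner cap with a knob, 62 mm across, 41 mm high; leave alone
- mill_mid (a point): wooden pepper mill, 54 mm across, 135 mm high; leave alone
- kirsch_mid (a point): glass bottle, 64 mm across, 200 mm high; leave alone
- saltpot_mid (a point): stoneware salt pot with cork lid, 92 mm across, 98 mm high; leave alone
Not all that is in view belongs to the job. What is shaped like the part that bears large but pink is not meant. Leave any blue look-alike of the part that bears small alone.

How it is judged:
On the way, in this order (a step that is already met when the one before it is completed fails the run):
1. the tray is pulled right out (at least 165 of its 190 mm) (value of joint tray above 0.165 m), for 0.2 s.
2. with the tray still out, every fork and the spatula lie in their compartments and the ramekins are nested in the bay (value of joint tray above 0.12 m and ((x of fork1 in the frame of lane1 between -0.022 and 0.028 m and y of fork1 in the frame of lane1 between -0.014 and 0.014 m and z of fork1 in the frame of lane1 between 0.001 and 0.011 m and x of pull in the frame of fork1 below -0.05 m and angle between fork1's own z axis and vertical below 0.1 rad and angle between the x axis of fork1 and the x axis of lane1, either way round below 0.22 rad) or (x of fork1 in the frame of lane2 between -0.022 and 0.028 m and y of fork1 in the frame of lane2 between -0.014 and 0.014 m and z of fork1 in the frame of lane2 between 0.001 and 0.011 m and x of pull in the frame of fork1 below -0.05 m and angle between fork1's own z axis and vertical below 0.1 rad and angle between the x axis of fork1 and the x axis of lane2, either way round below 0.22 rad) or (x of fork1 in the frame of lane3 between -0.022 and 0.028 m and y of fork1 in the frame of lane3 between -0.014 and 0.014 m and z of fork1 in the frame of lane3 between 0.001 and 0.011 m and x of pull in the frame of fork1 below -0.05 m and angle between fork1's own z axis and vertical below 0.1 rad and angle between the x axis of fork1 and the x axis of lane3, either way round below 0.22 rad)) and ((x of fork2 in the frame of lane1 between -0.022 and 0.028 m and y of fork2 in the frame of lane1 between -0.014 and 0.014 m and z of fork2 in the frame of lane1 between 0.001 and 0.011 m and x of pull in the frame of fork2 below -0.05 m and angle between fork2's own z axis and vertical below 0.1 rad and angle between the x axis of fork2 and the x axis of lane1, either way round below 0.22 rad) or (x of fork2 in the frame of lane2 between -0.022 and 0.028 m and y of fork2 in the frame of lane2 between -0.014 and 0.014 m and z of fork2 in the frame of lane2 between 0.001 and 0.011 m and x of pull in the frame of fork2 below -0.05 m and angle between fork2's own z axis and vertical below 0.1 rad and angle between the x axis of fork2 and the x axis of lane2, either way round below 0.22 rad) or (x of fork2 in the frame of lane3 between -0.022 and 0.028 m and y of fork2 in the frame of lane3 between -0.014 and 0.014 m and z of fork2 in the frame of lane3 between 0.001 and 0.011 m and x of pull in the frame of fork2 below -0.05 m and angle between fork2's own z axis and vertical below 0.1 rad and angle between the x axis of fork2 and the x axis of lane3, either way round below 0.22 rad)) and ((x of fork3 in the frame of lane1 between -0.022 and 0.028 m and y of fork3 in the frame of lane1 between -0.014 and 0.014 m and z of fork3 in the frame of lane1 between 0.001 and 0.011 m and x of pull in the frame of fork3 below -0.05 m and angle between fork3's own z axis and vertical below 0.1 rad and angle between the x axis of fork3 and the x axis of lane1, either way round below 0.22 rad) or (x of fork3 in the frame of lane2 between -0.022 and 0.028 m and y of fork3 in the frame of lane2 between -0.014 and 0.014 m and z of fork3 in the frame of lane2 between 0.001 and 0.011 m and x of pull in the frame of fork3 below -0.05 m and angle between fork3's own z axis and vertical below 0.1 rad and angle between the x axis of fork3 and the x axis of lane2, either way round below 0.22 rad) or (x of fork3 in the frame of lane3 between -0.022 and 0.028 m and y of fork3 in the frame of lane3 between -0.014 and 0.014 m and z of fork3 in the frame of lane3 between 0.001 and 0.011 m and x of pull in the frame of fork3 below -0.05 m and angle between fork3's own z axis and vertical below 0.1 rad and angle between the x axis of fork3 and the x axis of lane3, either way round below 0.22 rad)) and horizontal distance between fork1 and fork2 above 0.026 m and horizontal distance between each of fork1, fork2 and fork3 above 0.026 m and x of spatula in the frame of wide_lane between 0 and 0.052 m and y of spatula in the frame of wide_lane between -0.022 and 0.022 m and z of spatula in the frame of wide_lane between 0.001 and 0.011 m and x of pull in the frame of spatula below -0.05 m and angle between each of spatula, large, medium, small's own z axis and vertical below 0.1 rad and angle between the x axis of spatula and the x axis of wide_lane, either way round below 0.22 rad and x of large in the frame of bay between -0.055 and 0.1 m and y of large in the frame of bay between -0.016 and 0.016 m and z of large in the frame of bay between 0.018 and 0.027 m and horizontal distance between medium and large below 0.008 m and z of medium in the frame of large between 0.004 and 0.012 m and horizontal distance between small and medium below 0.008 m and z of small in the frame of medium between 0.004 and 0.012 m), for 0.3 s.
At the end, for the whole second after the job is handed in: Tray home within 6 mm; each fork flat (0.1 rad) in a narrow compartment, one to each, spatula in the wide one, lengthwise within 0.22 rad, prongs and blade to the back; large ramekin upright in the bay, medium seated in it, small in the medium (8 mm sideways, 4 mm in height); all at rest (value of joint tray below 0.006 m and ((x of fork1 in the frame of lane1 between -0.022 and 0.028 m and y of fork1 in the frame of lane1 between -0.014 and 0.014 m and z of fork1 in the frame of lane1 between 0.001 and 0.011 m and x of pull in the frame of fork1 below -0.05 m and angle between fork1's own z axis and vertical below 0.1 rad and angle between the x axis of fork1 and the x axis of lane1, either way round below 0.22 rad) or (x of fork1 in the frame of lane2 between -0.022 and 0.028 m and y of fork1 in the frame of lane2 between -0.014 and 0.014 m and z of fork1 in the frame of lane2 between 0.001 and 0.011 m and x of pull in the frame of fork1 below -0.05 m and angle between fork1's own z axis and vertical below 0.1 rad and angle between the x axis of fork1 and the x axis of lane2, either way round below 0.22 rad) or (x of fork1 in the frame of lane3 between -0.022 and 0.028 m and y of fork1 in the frame of lane3 between -0.014 and 0.014 m and z of fork1 in the frame of lane3 between 0.001 and 0.011 m and x of pull in the frame of fork1 below -0.05 m and angle between fork1's own z axis and vertical below 0.1 rad and angle between the x axis of fork1 and the x axis of lane3, either way round below 0.22 rad)) and ((x of fork2 in the frame of lane1 between -0.022 and 0.028 m and y of fork2 in the frame of lane1 between -0.014 and 0.014 m and z of fork2 in the frame of lane1 between 0.001 and 0.011 m and x of pull in the frame of fork2 below -0.05 m and angle between fork2's own z axis and vertical below 0.1 rad and angle between the x axis of fork2 and the x axis of lane1, either way round below 0.22 rad) or (x of fork2 in the frame of lane2 between -0.022 and 0.028 m and y of fork2 in the frame of lane2 between -0.014 and 0.014 m and z of fork2 in the frame of lane2 between 0.001 and 0.011 m and x of pull in the frame of fork2 below -0.05 m and angle between fork2's own z axis and vertical below 0.1 rad and angle between the x axis of fork2 and the x axis of lane2, either way round below 0.22 rad) or (x of fork2 in the frame of lane3 between -0.022 and 0.028 m and y of fork2 in the frame of lane3 between -0.014 and 0.014 m and z of fork2 in the frame of lane3 between 0.001 and 0.011 m and x of pull in the frame of fork2 below -0.05 m and angle between fork2's own z axis and vertical below 0.1 rad and angle between the x axis of fork2 and the x axis of lane3, either way round below 0.22 rad)) and ((x of fork3 in the frame of lane1 between -0.022 and 0.028 m and y of fork3 in the frame of lane1 between -0.014 and 0.014 m and z of fork3 in the frame of lane1 between 0.001 and 0.011 m and x of pull in the frame of fork3 below -0.05 m and angle between fork3's own z axis and vertical below 0.1 rad and angle between the x axis of fork3 and the x axis of lane1, either way round below 0.22 rad) or (x of fork3 in the frame of lane2 between -0.022 and 0.028 m and y of fork3 in the frame of lane2 between -0.014 and 0.014 m and z of fork3 in the frame of lane2 between 0.001 and 0.011 m and x of pull in the frame of fork3 below -0.05 m and angle between fork3's own z axis and vertical below 0.1 rad and angle between the x axis of fork3 and the x axis of lane2, either way round below 0.22 rad) or (x of fork3 in the frame of lane3 between -0.022 and 0.028 m and y of fork3 in the frame of lane3 between -0.014 and 0.014 m and z of fork3 in the frame of lane3 between 0.001 and 0.011 m and x of pull in the frame of fork3 below -0.05 m and angle between fork3's own z axis and vertical below 0.1 rad and angle between the x axis of fork3 and the x axis of lane3, either way round below 0.22 rad)) and horizontal distance between fork1 and fork2 above 0.026 m and horizontal distance between each of fork1, fork2 and fork3 above 0.026 m and x of spatula in the frame of wide_lane between 0 and 0.052 m and y of spatula in the frame of wide_lane between -0.022 and 0.022 m and z of spatula in the frame of wide_lane between 0.001 and 0.011 m and x of pull in the frame of spatula below -0.05 m and angle between each of spatula, large, medium, small's own z axis and vertical below 0.1 rad and angle between the x axis of spatula and the x axis of wide_lane, either way round below 0.22 rad and x of large in the frame of bay between -0.055 and 0.1 m and y of large in the frame of bay between -0.016 and 0.016 m and z of large in the frame of bay between 0.018 and 0.027 m and horizontal distance between medium and large below 0.008 m and z of medium in the frame of large between 0.004 and 0.012 m and horizontal distance between small and medium below 0.008 m and z of small in the frame of medium between 0.004 and 0.012 m and linear speed of each of fork1_body, fork2_body, fork3_body, spatula_body, large_body, medium_body, small_body below 0.02 m/s); the robot touches nothing.
It fails at once if a ramekin is tipped over (more than 0.8 rad) (angle between any of large, medium, small's own z axis and vertical above 0.8 rad).
It fails at once if one of the other things on the shelf is shifted by more than 30 mm or tipped (distance of any of dish_mid, gherkins_mid, burner_mid, cap_mid, mill_mid, kirsch_mid, saltpot_mid from where it was at the start of the episode above 0.03 m).
Of fork1_body, fork2_body, fork3_body only 1 to 3 are there at a start; the rules pass over those that are not, and their reading is None.
At some moment in a run one of fork1_body, fork2_body, fork3_body, spatula_body may be knocked a few centimetres aside while the robot is not near it.
It also fails if it takes over 210 s, if anything falls off the work surface, if the arm or the gripper's body presses on something with over 40 N, if the wrist force passes 120 N, or if a joint passes its speed limit or range.

## Working session

There is one attempt and no reset: what is moved stays moved. The work goes in short steps, Python scripts to look and compute and a tool call to move; the robot and the scene stay as the last step left them, time stands still between calls to the robot, and variables do not carry over. Pictures are saved under pics/ and viewed, and the job is handed in when it is done.

Besides the shell and the picture viewer there is one more tool, called after "Request:" by a JSON object that holds its "api" and its "payload", one argument or row to a line. servo_tool: Moves the arm, as the interface text tells. Its arguments: {"type":"object","properties":{"plan":{"type":"array","items":{"type":"array"}},"grip":{"type":"number"},"squeeze":{"type":"number"}},"required":["plan"]}

```bash
ls -la; mkdir -p pics; python3 - <<'E'
from cell import manip
import cv2
s=manip.observe();print(s)
for n in ("side","top","wrist"):
    m=manip.camera_model(n);print(n,m)
    cv2.imwrite(f"pics/{n}0.png",manip.grab_frame(n)[:,:,::-1])
E
```

```text
total 12
drwxr-xr-x  3 agent agent 4096 Dec  7 16:17 .
drwxr-xr-x 23 root  root  4096 Dec  7 16:17 ..
drwxr-xr-x  2 agent agent 4096 Dec  7 16:17 pics
{'t': 0.0, 'qpos': array([-1.27512227,  0.47781657,  0.02237822,  1.55644045, -0.01149823,
        1.1093137 , -0.08309136]), 'joint_velocities': array([ 0.00037744, -0.00135197,  0.00042807, -0.00110152,  0.00012248,
       -0.00286136,  0.00223807]), 'joint_torque': array([-2.95011150e-04, -5.96457517e+01,  1.60820983e+00, -2.81184840e+01,
        1.25366074e-02,  9.50599322e-03, -1.98860960e-05]), 'ee_pos': array([0.2650058 , 0.62016053, 0.23032008]), 'orientation': array([-6.29908329e-01, -3.07757347e+00,  2.88502789e-03]), 'ft_force': array([-0.05347777,  0.09043664,  0.35168573]), 'wrist_torque': array([-0.0262885 ,  0.04498606, -0.00152853]), 'finger_gap': 0.08529076373182347}
side {'intrinsics': array([[559.33982802,   0.        , 311.51945724],
       [  0.        , 559.33982802, 246.75763621],
       [  0.        ,   0.        ,   1.        ]]), 'R': array([[ 0.98629148, -0.16467205,  0.01059419],
       [-0.08506587, -0.5624
[... 177 characters left out ...]
 325.85346672],
       [  0.        , 530.75272837, 231.11412038],
       [  0.        ,   0.        ,   1.        ]]), 'R': array([[-0.01363432, -0.99988471, -0.00668349],
       [-0.98759176,  0.01451192, -0.15637111],
       [ 0.15645008,  0.00446855, -0.98767576]]), 't': array([0.02505395, 0.52559545, 1.6799012 ])}
wrist {'intrinsics': array([[382.90438526,   0.        , 315.77814295],
       [  0.        , 382.90438526, 240.41773177],
       [  0.        ,   0.        ,   1.        ]]), 'R': array([[ 0.39357605,  0.91929051, -0.001686  ],
       [ 0.88059228, -0.37648036,  0.28778425],
       [ 0.26392258, -0.11474967, -0.95769378]]), 't': array([-0.6741204 , -0.03684483,  0.37951238])}
```

View pics/top0.png

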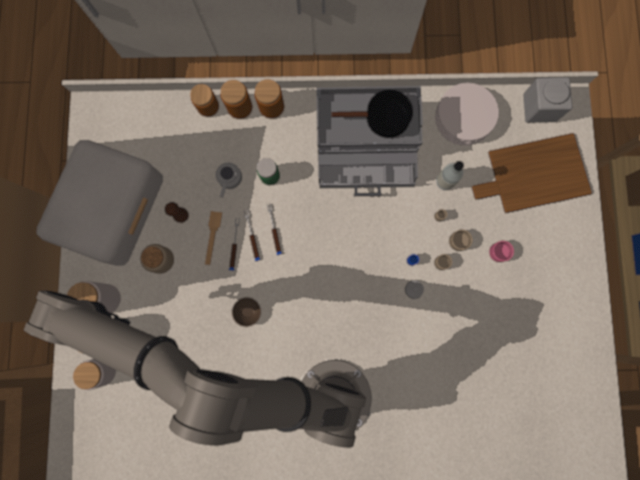

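View pics/side0.png

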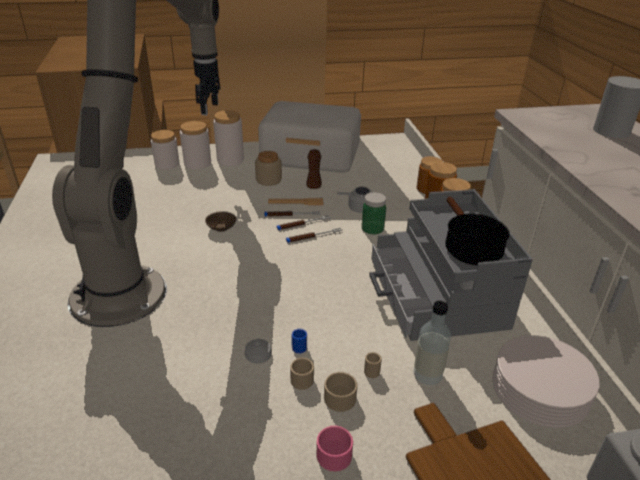

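View pics/wrist0.png

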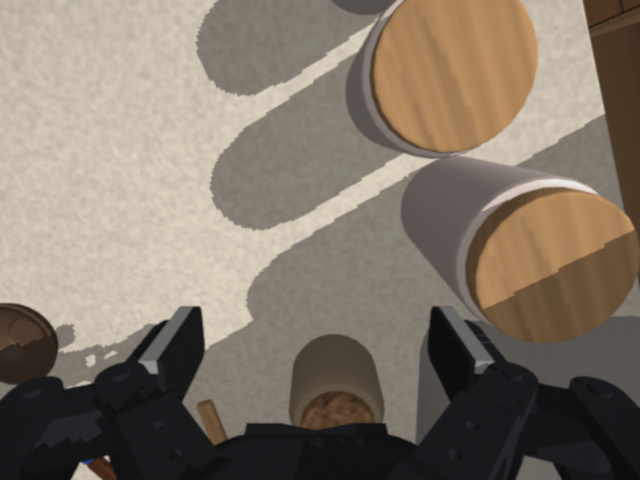

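```bash
cat > h.py <<'E'
import numpy as np, cv2
from cell import manip
def ray(name,u,v,M=None):
    m=M or manip.camera_model(name)
    K,R,t=map(np.array,(m["intrinsics"],m["R"],m["t"]))
    c=-R.T@t; d=R.T@np.linalg.inv(K)@np.array([u,v,1.]); return c,d
def p2w(name,u,v,z,M=None):
    c,d=ray(name,u,v,M); return c+d*(z-c[2])/d[2]
def w2p(name,X,M=None):
    m=M or manip.camera_model(name)
    p=np.array(m["intrinsics"])@(np.array(m["R"])@np.array(X)+np.array(m["t"])); return p[:2]/p[2]
def crop(img,x0,y0,x1,y1,s,fn):
    c=cv2.resize(img[y0:y1,x0:x1],None,fx=s,fy=s,interpolation=cv2.INTER_CUBIC)
    cv2.imwrite(fn,c)
E
python3 - <<'E'
from h import *
im=cv2.imread("pics/top0.png")
crop(im,150,150,300,290,5,"pics/top0_left.png")
crop(im,300,80,460,200,5,"pics/top0_tray.png")
crop(im,390,150,520,310,3.7,"pics/top0_right.png")
for n,u,v,z in [("pull",373,191,.05),("roofedge",365,150,.094)]: print(n,p2w("top",u,v,z))
E
```

```text
pull [ 0.65482826 -0.13810802  0.05      ]
roofedge [ 0.7800697  -0.11224354  0.094     ]
```

View pics/top0_left.png

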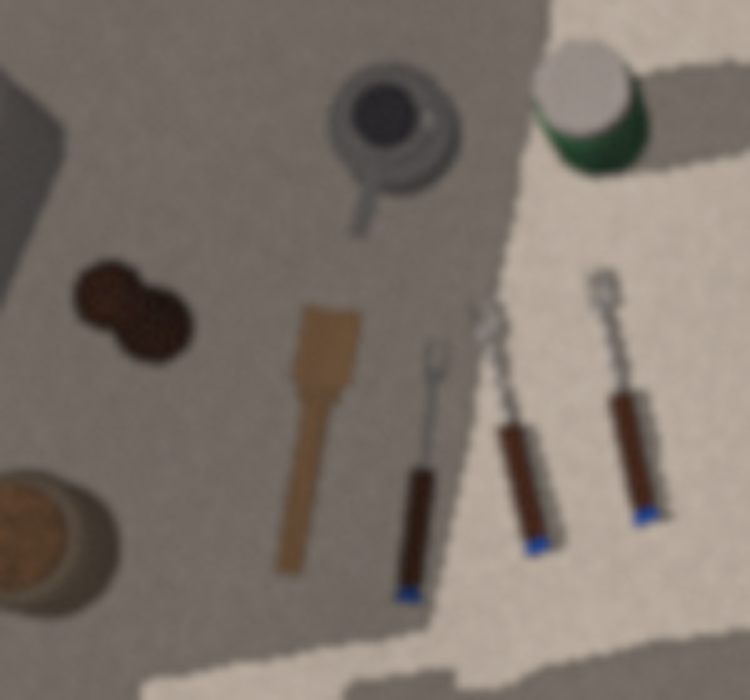

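View pics/top0_tray.png

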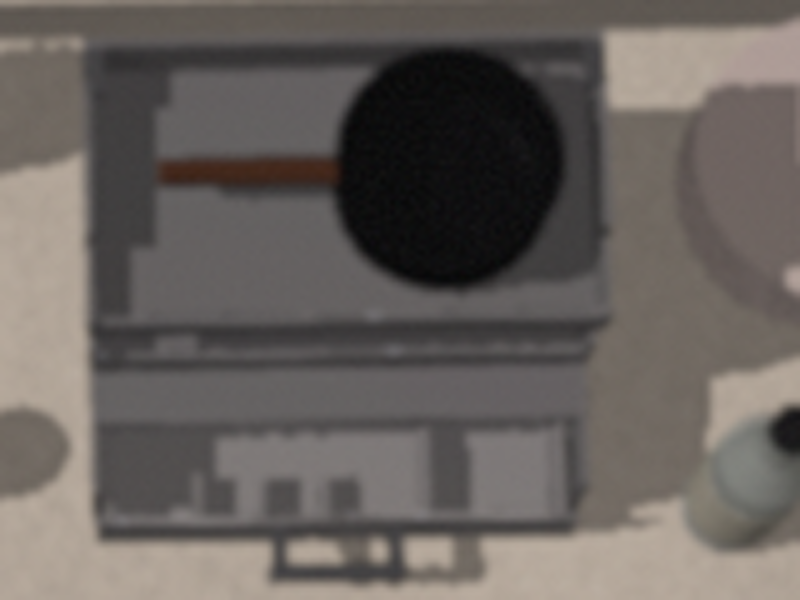

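View pics/top0_right.png

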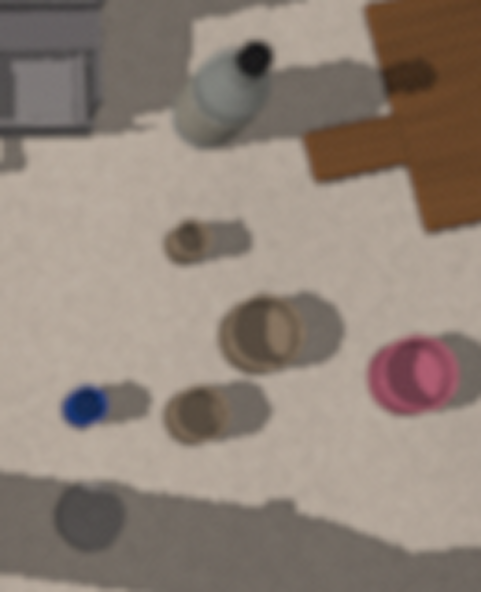

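```bash
python3 - <<'E'
from h import *
def P(cx,cy,x0,y0,s,z): return p2w("top",x0+cx/s,y0+cy/s,z)
np.set_printoptions(precision=4,suppress=True)
T=lambda x,y,z:P(x,y,300,80,5,z)
print("pull L,R",T(270,577,.056),T(402,577,.056))
print("front panel top L,R",T(98,530,.05),T(578,524,.05))
print("roof front L,R",T(97,425,.094),T(580,418,.094))
print("roof back/upper L,R",T(97,362,.094),T(590,358,.094))
L=lambda x,y,z:P(x,y,150,150,5,z)
for n,a,b,mode in [("spat",(288,574),(332,308),0),("fA",(408,601),(436,338),1),("fB",(538,553),(487,303),1),("fC",(645,523),(601,270),1)]:
    A=L(*a,.011)[:2];B=L(*b,.006)[:2]; d=B-A; l=np.linalg.norm(d);u=d/l
    print(n,"end",A,"tip",B,"len",l,"pt",A+u*(.093 if mode==0 else .066),"yaw",np.arctan2(u[1],u[0]))
    if mode==1: print("   from tip",B-u*.110)
R=lambda x,y,z:P(x,y,390,150,3.7,z)
for n,c in [("small",(190,237)),("large",(260,330)),("medium",(198,412)),("pink",(414,372)),("blue",(86,405))]:
    print(n,R(*c,.045))
E
```

```text
pull L,R [ 0.6397 -0.0755  0.056 ] [ 0.6384 -0.1612  0.056 ]
front panel top L,R [0.6742 0.036  0.05  ] [ 0.6735 -0.2778  0.05  ]
roof front L,R [0.7325 0.0351 0.094 ] [ 0.7323 -0.2744  0.094 ]
roof back/upper L,R [0.7744 0.0346 0.094 ] [ 0.772  -0.2824  0.094 ]
spat end [0.4248 0.4063] tip [0.6028 0.3819] len 0.17964905366093592 pt [0.5169 0.3937] yaw -0.13659515813939288
fA end [0.406  0.3274] tip [0.5814 0.3122] len 0.17607066838001723 pt [0.4717 0.3217] yaw -0.08676868103054299
   from tip [0.4718 0.3217]
fB end [0.4362 0.2426] tip [0.6046 0.2784] len 0.1721336275715317 pt [0.5008 0.2563] yaw 0.20949063782618083
   from tip [0.497  0.2555]
fC end [0.455  0.1725] tip [0.6259 0.2024] len 0.17353855001059654 pt [0.52   0.1839] yaw 0.173208824194021
   from tip [0.5176 0.1834]
small [ 0.5759 -0.3583  0.045 ]
large [ 0.4926 -0.4153  0.045 ]
medium [ 0.4218 -0.3579  0.045 ]
pink [ 0.4539 -0.5467  0.045 ]
blue [ 0.4292 -0.2613  0.045 ]
```

Request:
{"api": "servo_tool", "payload": {
  "plan": [
    [[0.024, -0.04, 0.0], [0, 0, -0.1166]],
    [[0.024, -0.04, 0.0], [0, 0, -0.1166]],
    [[0.024, -0.04, 0.0], [0, 0, -0.1166]],
    [[0.024, -0.04, 0.0], [0, 0, -0.1166]],
    [[0.024, -0.04, 0.0], [0, 0, -0.1166]],
    [[0.024, -0.04, 0.0], [0, 0, -0.1166]],
    [[0.024, -0.04, 0.0], [0, 0, -0.1166]],
    [[0.024, -0.04, 0.0], [0, 0, -0.1166]],
    [[0.024, -0.04, 0.0], [0, 0, -0.1166]],
    [[0.024, -0.04, 0.0], [0, 0, -0.1166]]
  ],
  "grip": 0.026
}}

```text
t: 1.15
ee_pos: [0.5057, 0.219, 0.2314]
orientation: [-2.225, -2.217, -0.0]
ft_force: [0.3, 0.3, 0.1]
finger_gap: 0.0257
```

Request:
{"api": "servo_tool", "payload": {
  "plan": [
    [[0.011, -0.042, 0.0], [0, 0, 0]],
    [[0.011, -0.042, 0.0], [0, 0, 0]],
    [[0.011, -0.042, 0.0], [0, 0, 0]],
    [[0.011, -0.042, 0.0], [0, 0, 0]],
    [[0.011, -0.042, 0.0], [0, 0, 0]],
    [[0.011, -0.042, 0.0], [0, 0, 0]],
    [[0.011, -0.042, 0.0], [0, 0, 0]],
    [[0.011, -0.043, 0.0], [0, 0, 0]],
    [[0, 0, 0], [0, 0, 0]],
    [[0, 0, 0], [0, 0, 0]]
  ]
}}

```text
t: 2.15
ee_pos: [0.5929, -0.1176, 0.2309]
orientation: [-2.223, -2.219, 0.001]
ft_force: [0.6, 0.4, -0.7]
finger_gap: 0.0261
```

```bash
python3 - <<'E'
from h import *
np.set_printoptions(precision=4,suppress=True)
M=manip.camera_model("wrist");s=manip.observe();im=manip.grab_frame("wrist")[:,:,::-1]
cv2.imwrite("pics/w1.png",im);np.save("pics/w1.npy",M,allow_pickle=True)
print(s["ee_pos"],s["qpos"],s["ft_force"]); print(M)
# where TCP offset in camera frame
print(w2p("wrist",s["ee_pos"],M))
E
```

```text
[ 0.5929 -0.1176  0.2309] [-0.3086  0.3942  0.5288  1.7588 -0.2249  1.0498  0.2977] [ 0.609   0.4303 -0.6631]
{'intrinsics': array([[382.9044,   0.    , 315.7781],
       [  0.    , 382.9044, 240.4177],
       [  0.    ,   0.    ,   1.    ]]), 'R': array([[ 1.    , -0.0026, -0.0013],
       [-0.0021, -0.9575,  0.2883],
       [-0.002 , -0.2883, -0.9575]]), 't': array([-0.5928, -0.1486,  0.3461])}
[316.0568 311.705 ]
```

View pics/w1.png

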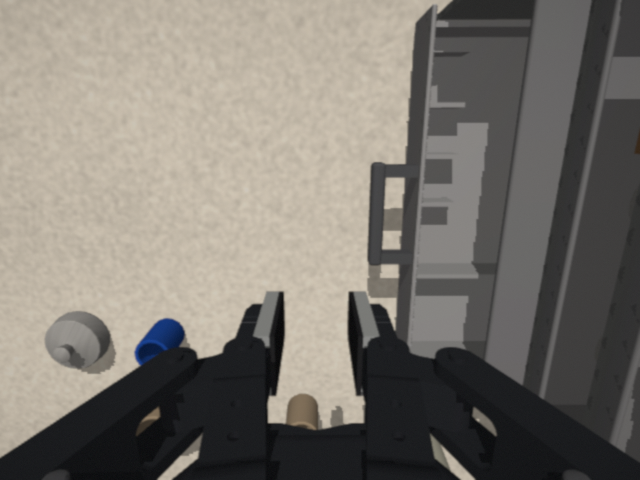

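```bash
python3 - <<'E'
from h import *
np.set_printoptions(precision=4,suppress=True)
M=np.load("pics/w1.npy",allow_pickle=True).item()
for n,u,v,z in [("barTL",372,163,.056),("barTR",384,163,.056),("barBL",369,264,.056),("barBR",382,264,.056),("panelTopFront near T",436,8,.05),("panelTop B",400,340,.05),("roof T",528,40,.094),("roof B",490,355,.094)]: print(n,p2w("wrist",u,v,z,M))
E
```

```text
barTL [ 0.6385 -0.0737  0.056 ]
barTR [ 0.6483 -0.0738  0.056 ]
barBL [ 0.6394 -0.1614  0.056 ]
barBR [ 0.6508 -0.1615  0.056 ]
panelTopFront near T [0.6826 0.0394 0.05  ]
panelTop B [ 0.6728 -0.2411  0.05  ]
roof T [0.7326 0.0092 0.094 ]
roof B [ 0.7381 -0.2287  0.094 ]
```

Request:
{"api": "servo_tool", "payload": {
  "plan": [
    [[0.025, 0, -0.02], [0, 0, 0]],
    [[0.025, 0, -0.03], [0, 0, 0]],
    [[0, 0, -0.04], [0, 0, 0]],
    [[0, 0, -0.03], [0, 0, 0]],
    [[0, 0, -0.02], [0, 0, 0]],
    [[0, 0, 0], [0, 0, 0]],
    [[0, 0, 0], [0, 0, 0]]
  ],
  "grip": 0.024
}}

```text
t: 2.9
ee_pos: [0.6434, -0.1147, 0.0917]
orientation: [-2.218, -2.224, -0.0]
ft_force: [-0.1, 0.3, 0.5]
finger_gap: 0.0236
```

```bash
python3 - <<'E'
from h import *
np.set_printoptions(precision=4,suppress=True)
M=manip.camera_model("wrist");s=manip.observe();im=manip.grab_frame("wrist")[:,:,::-1]
cv2.imwrite("pics/w2.png",im);np.save("pics/w2.npy",M,allow_pickle=True)
print(s["ee_pos"])
E
```

```text
[ 0.6434 -0.1147  0.0917]
```

View pics/w2.png

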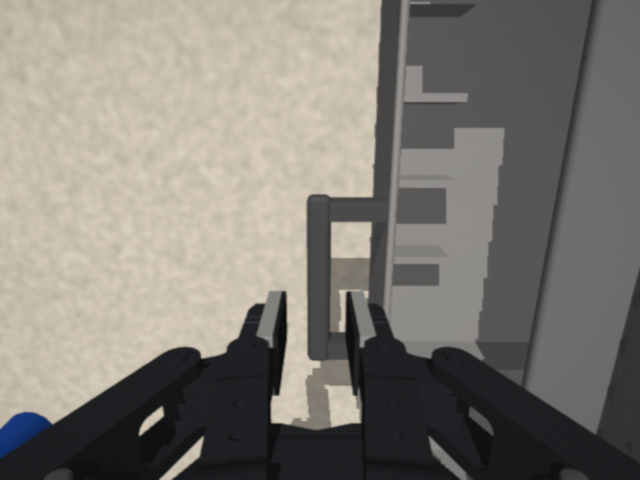

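Request:
{"api": "servo_tool", "payload": {
  "plan": [
    [[0.001, -0.002, -0.02], [0, 0, 0]],
    [[0, 0, -0.02], [0, 0, 0]],
    [[0, 0, -0.015], [0, 0, 0]],
    [[0, 0, -0.006], [0, 0, 0]],
    [[0, 0, 0], [0, 0, 0]]
  ]
}}

```text
t: 3.45
ee_pos: [0.6442, -0.118, 0.0302]
orientation: [-2.22, -2.223, 0.0]
ft_force: [-0.4, 0.1, 0.2]
finger_gap: 0.0241
```

Request:
{"api": "servo_tool", "payload": {
  "plan": [
    [[0, 0, 0], [0, 0, 0]],
    [[0, 0, 0], [0, 0, 0]],
    [[0, 0, 0], [0, 0, 0]],
    [[0, 0, 0], [0, 0, 0]]
  ],
  "grip": 0.0,
  "squeeze": 40
}}

```text
t: 3.85
ee_pos: [0.6449, -0.1184, 0.0313]
orientation: [2.22, 2.222, 0.002]
ft_force: [-0.7, 0.7, 4.1]
finger_gap: 0.0112
```

Request:
{"api": "servo_tool", "payload": {
  "plan": [
    [[-0.01, 0, 0], [0, 0, 0]],
    [[-0.018, 0, 0], [0, 0, 0]],
    [[-0.02, 0, 0], [0, 0, 0]],
    [[-0.02, 0, 0], [0, 0, 0]],
    [[-0.02, 0, 0], [0, 0, 0]],
    [[-0.02, 0, 0], [0, 0, 0]],
    [[-0.02, 0, 0], [0, 0, 0]],
    [[-0.02, 0, 0], [0, 0, 0]],
    [[-0.012, 0, 0], [0, 0, 0]],
    [[-0.005, 0, 0], [0, 0, 0]]
  ]
}}

```text
t: 4.85
ee_pos: [0.4786, -0.1185, 0.0312]
orientation: [2.22, 2.221, 0.002]
ft_force: [1.6, 0.0, 5.3]
finger_gap: 0.0113
```

Request:
{"api": "servo_tool", "payload": {
  "plan": [
    [[-0.005, 0, 0], [0, 0, 0]],
    [[-0.004, 0, 0], [0, 0, 0]],
    [[-0.004, 0, 0], [0, 0, 0]],
    [[-0.003, 0, 0], [0, 0, 0]]
  ]
}}

```text
t: 5.25
ee_pos: [0.4638, -0.1185, 0.0312]
orientation: [2.219, 2.221, 0.003]
ft_force: [2.8, -0.3, 7.5]
finger_gap: 0.0112
```

Request:
{"api": "servo_tool", "payload": {
  "plan": [
    [[-0.003, 0, 0], [0, 0, 0]],
    [[-0.003, 0, 0], [0, 0, 0]],
    [[0, 0, 0], [0, 0, 0]],
    [[0, 0, 0], [0, 0, 0]]
  ]
}}

```text
t: 5.65
ee_pos: [0.4629, -0.1186, 0.0313]
orientation: [2.212, 2.217, 0.009]
ft_force: [14.9, -1.0, -12.2]
finger_gap: 0.0113
```

Request:
{"api": "servo_tool", "payload": {
  "plan": [
    [[0.003, 0, 0], [0, 0, 0]],
    [[0, 0, 0], [0, 0, 0]]
  ]
}}

```text
t: 5.85
ee_pos: [0.4628, -0.1186, 0.0312]
orientation: [2.217, 2.22, 0.005]
ft_force: [7.2, 1.1, 1.2]
finger_gap: 0.0109
```

Request:
{"api": "servo_tool", "payload": {
  "plan": [
    [[0, 0, 0], [0, 0, 0]],
    [[0, 0, 0], [0, 0, 0]],
    [[0, 0, 0], [0, 0, 0]],
    [[0, 0, 0.03], [0, 0, 0]],
    [[0, 0, 0.045], [0, 0, 0]],
    [[0, 0, 0.045], [0, 0, 0]],
    [[0, 0, 0.045], [0, 0, 0]]
  ],
  "grip": 0.024
}}

```text
t: 6.55
ee_pos: [0.4589, -0.1184, 0.1965]
orientation: [-2.22, -2.221, 0.002]
ft_force: [1.3, 0.5, -0.7]
finger_gap: 0.0239
```

Request:
{"api": "servo_tool", "payload": {
  "plan": [
    [[0.005, 0, 0.01], [0, 0, 0.15]],
    [[0.005, 0, 0.01], [0, 0, 0.15]],
    [[0.005, 0, 0.01], [0, 0, 0.15]],
    [[0.005, 0, 0.01], [0, 0, 0.15]],
    [[0.005, 0, 0.01], [0, 0, 0.15]],
    [[0.005, 0, 0.01], [0, 0, 0.15]],
    [[0.005, 0, 0.01], [0, 0, 0.15]],
    [[0.005, 0, 0.01], [0, 0, 0.15]],
    [[0.005, 0, 0.01], [0, 0, 0.15]],
    [[0, 0, 0], [0, 0, 0.15]]
  ]
}}

```text
t: 7.55
ee_pos: [0.5056, -0.1184, 0.2861]
orientation: [0.1, 3.139, 0.0]
ft_force: [-0.6, 0.2, 0.1]
finger_gap: 0.0242
```

Request:
{"api": "servo_tool", "payload": {
  "plan": [
    [[0, 0, 0], [0, 0, 0.07]],
    [[0, 0, 0], [0, 0, 0]],
    [[0, 0, 0], [0, 0, 0]]
  ]
}}

```text
t: 7.85
ee_pos: [0.5046, -0.1184, 0.2849]
orientation: [-0.003, -3.14, -0.0]
ft_force: [0.4, 0.4, -0.1]
finger_gap: 0.0238
```

```bash
cat >> h.py <<'E'
def snap(name,fn):
    M=manip.camera_model(name);s=manip.observe();im=manip.grab_frame(name)[:,:,::-1]
    cv2.imwrite(f"pics/{fn}.png",im);np.save(f"pics/{fn}.npy",M,allow_pickle=True)
    print(s["t"],s["ee_pos"],s["orientation"],s["qpos"][6]); return im
def load(fn): return np.load(f"pics/{fn}.npy",allow_pickle=True).item()
np.set_printoptions(precision=4,suppress=True)
E
python3 - <<'E'
from h import *
snap("wrist","w3"); im=snap("top","t3")
crop(im,300,80,460,220,5,"pics/t3_tray.png")
E
```

```text
7.85 [ 0.5046 -0.1184  0.2849] [-0.0035 -3.1405 -0.0003] 1.7521270859690812
7.9 [ 0.5047 -0.1183  0.285 ] [-0.003  -3.1407 -0.0002] 1.7523044134262835
```

View pics/w3.png

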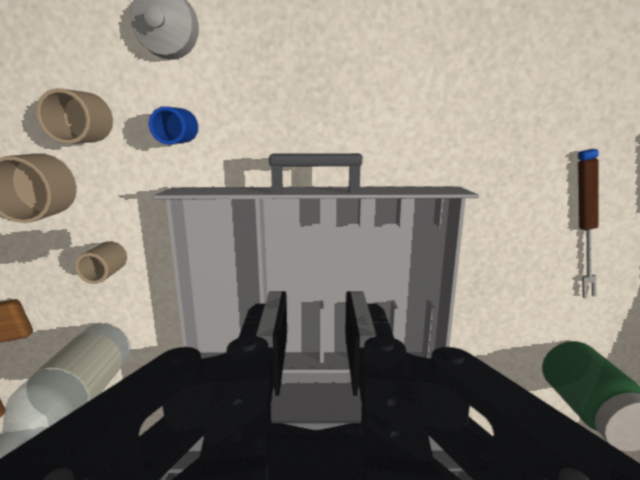

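View pics/t3.png

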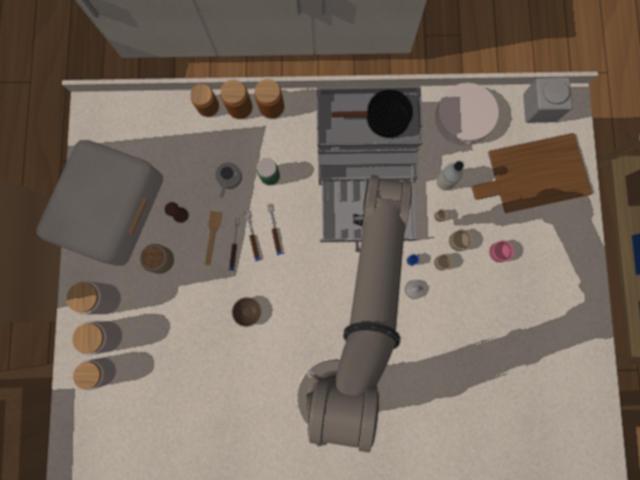

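```bash
python3 - <<'E'
from h import *
im=cv2.imread("pics/w3.png"); crop(im,150,140,490,370,2.35,"pics/w3c.png")
M=load("w3");print(-np.array(M["R"]).T@M["t"])
E
```

```text
[ 0.4313 -0.1181  0.4275]
```

View pics/w3c.png

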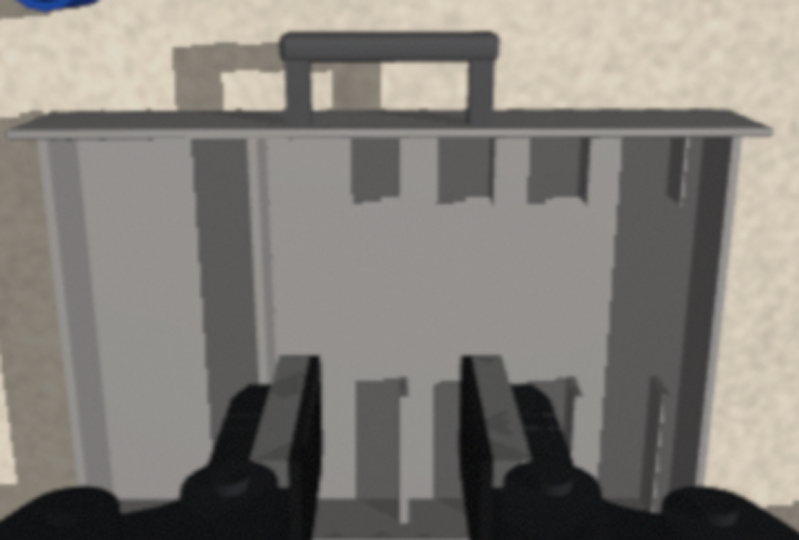

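```bash
python3 - <<'E'
from h import *
M=load("w3")
Q=lambda x,y,z:p2w("wrist",150+x/2.35,140+y/2.35,z,M)
for n,x,y,z in [("rib3/w",400,200,.036),("rib23",493,203,.036),("rib12",587,203,.036),("rib1",685,205,.036),
 ("rib3/w b",400,200,.014),("rib23",493,203,.014),("rib12",587,203,.014),("rib1",685,205,.014),
 ("fullwall top",258,250,.044),("Lwall top",728,250,.050),("Rwall top",55,250,.05),("Rwall bottom",90,250,.014),("Lwall bottom",690,250,.014),("rear rib end",405,380,.036),("rear rib end2",575,380,.036),
 ("pull L",498,45,.056),("pull R",280,45,.056),("pull mid edge back",390,60,.056),("pull front",390,33,.056),("panel back top",390,132,.05),("panelL",770,130,.05),("panelR",10,132,.05)]:
    print(n,Q(x,y,z))
E
```

```text
rib3/w [ 0.5316 -0.1136  0.036 ]
rib23 [ 0.5332 -0.0718  0.036 ]
rib12 [ 0.5333 -0.0296  0.036 ]
rib1 [0.5343 0.0145 0.036 ]
rib3/w b [ 0.5373 -0.1133  0.014 ]
rib23 [ 0.5389 -0.0692  0.014 ]
rib12 [ 0.539  -0.0246  0.014 ]
rib1 [0.5401 0.022  0.014 ]
fullwall top [ 0.5524 -0.1771  0.044 ]
Lwall top [0.5512 0.0306 0.05  ]
Rwall top [ 0.5503 -0.2655  0.05  ]
Rwall bottom [ 0.5617 -0.2627  0.014 ]
Lwall bottom [0.5626 0.0265 0.014 ]
rear rib end [ 0.6202 -0.1112  0.036 ]
rear rib end2 [ 0.6205 -0.0301  0.036 ]
pull L [ 0.4618 -0.0741  0.056 ]
pull R [ 0.4616 -0.1625  0.056 ]
pull mid edge back [ 0.4677 -0.1179  0.056 ]
pull front [ 0.457  -0.1179  0.056 ]
panel back top [ 0.4984 -0.118   0.05  ]
panelL [0.498  0.0428 0.05  ]
panelR [ 0.4979 -0.2788  0.05  ]
```

Request:
{"api": "servo_tool", "payload": {
  "plan": [
    [[0, 0.038, 0], [0, 0, 0.02]],
    [[0, 0.038, 0], [0, 0, 0.02]],
    [[0, 0.038, 0], [0, 0, 0.02]],
    [[0, 0.038, -0.01], [0, 0, 0.02]],
    [[0, 0.038, -0.01], [0, 0, 0.02]],
    [[0, 0.038, -0.02], [0, 0, 0.02]],
    [[0, 0.038, -0.02], [0, 0, 0.02]],
    [[0, 0.036, -0.02], [0, 0, 0.033]],
    [[0, 0, 0], [0, 0, 0]],
    [[0, 0, 0], [0, 0, 0]]
  ],
  "grip": 0.05
}}

```text
t: 8.95
ee_pos: [0.5046, 0.1842, 0.2046]
orientation: [0.273, -3.128, 0.001]
ft_force: [-0.1, -0.5, 0.8]
finger_gap: 0.0501
```

```bash
python3 - <<'E'
from h import *
snap("wrist","w4")
E
```

```text
8.95 [0.5046 0.1842 0.2046] [ 0.2731 -3.1281  0.0014] 1.326584468495082
```

View pics/w4.png

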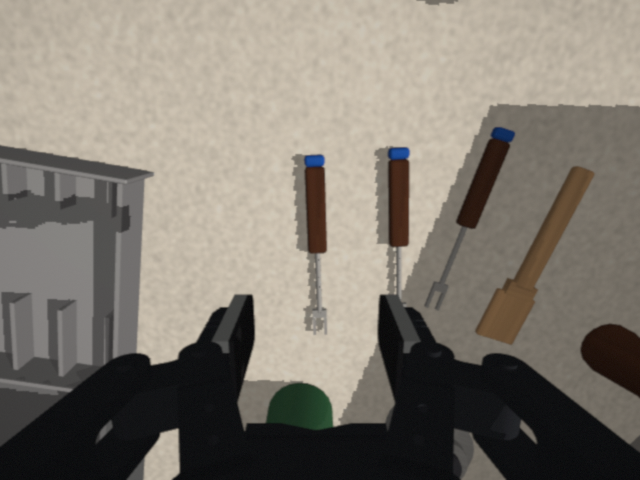

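```bash
cat >> h.py <<'E'
def stick(fn,a,b,lb,z=.009,back=.066):
    M=load(fn);A=p2w("wrist",*a,z,M)[:2];B=p2w("wrist",*b,z,M)[:2];d=B-A;l=np.hypot(*d);u=d/l
    print("pt",A+u*(back+ (l-lb)/2),"len",l,"exp",lb,"yaw",np.arctan2(u[1],u[0]))
E
python3 - <<'E'
from h import *
stick("w4",(314.5,156),(318,252),.09)
stick("w4",(314.5,156),(319,332),.176)
stick("w4",(398.5,149),(399.5,246),.09)
stick("w4",(503,130),(467,227),.09)
stick("w4",(503,130),(435,306),.176)
stick("w4",(583,169),(495,339),.18,back=.093)
E
```

```text
pt [0.5206 0.1883] len 0.08750504546867027 exp 0.09 yaw 0.20976522615782767
pt [0.5196 0.1873] len 0.17114806607884553 exp 0.176 yaw 0.19865400781688364
pt [0.5019 0.2607] len 0.0877154038292183 exp 0.09 yaw 0.24577733602506754
pt [0.473  0.3242] len 0.08756083178022539 exp 0.09 yaw -0.06795595767164235
pt [0.471  0.3234] len 0.16983699912399175 exp 0.176 yaw -0.08284027113547635
pt [0.518  0.3949] len 0.17637825722970468 exp 0.18 yaw -0.13965209894826455
```

Request:
{"api": "servo_tool", "payload": {
  "plan": [
    [[0.007, 0.001, -0.04], [0, 0, 0.02]],
    [[0.0075, 0.001, -0.045], [0, 0, 0]],
    [[0, 0, -0.045], [0, 0, 0]],
    [[0, 0, -0.04], [0, 0, 0]],
    [[0, 0, -0.02], [0, 0, 0]],
    [[0, 0, -0.01], [0, 0, 0]],
    [[0, 0, 0], [0, 0, 0]],
    [[0, 0, 0], [0, 0, 0]]
  ]
}}

```text
t: 9.8
ee_pos: [0.521, 0.1854, 0.0067]
orientation: [-0.301, 3.125, 0.001]
ft_force: [0.6, 0.4, 0.6]
finger_gap: 0.0501
```

Request:
{"api": "servo_tool", "payload": {
  "plan": [
    [[0, 0, 0], [0, 0, 0]],
    [[0, 0, 0], [0, 0, 0]],
    [[0, 0, 0], [0, 0, 0]],
    [[0, 0, 0], [0, 0, 0]],
    [[0, 0, 0], [0, 0, 0]]
  ],
  "grip": 0.0
}}

```text
t: 10.3
ee_pos: [0.5206, 0.1861, 0.0067]
orientation: [-0.303, 3.125, 0.001]
ft_force: [-0.9, -0.6, 6.3]
finger_gap: 0.0163
```

Request:
{"api": "servo_tool", "payload": {
  "plan": [
    [[0, 0, 0.03], [0, 0, 0]],
    [[0, 0, 0.045], [0, 0, 0]],
    [[0, -0.02, 0.03], [0, 0, -0.023]],
    [[0.007, -0.037, 0], [0, 0, -0.034]],
    [[0.007, -0.037, 0], [0, 0, -0.034]],
    [[0.007, -0.037, 0], [0, 0, -0.034]],
    [[0.007, -0.037, 0], [0, 0, -0.034]],
    [[0.008, -0.037, 0], [0, 0, -0.034]],
    [[0.008, -0.036, 0], [0, 0, 0]],
    [[0.008, -0.036, 0], [0, 0, 0]]
  ]
}}

```text
t: 11.3
ee_pos: [0.5719, -0.0926, 0.1109]
orientation: [-0.0, 3.141, 0.0]
ft_force: [0.2, -0.8, 0.9]
finger_gap: 0.0163
```

Request:
{"api": "servo_tool", "payload": {
  "plan": [
    [[0, 0, 0], [0, 0, 0]],
    [[0, 0, 0], [0, 0, 0]]
  ]
}}

```text
t: 11.5
ee_pos: [0.5717, -0.0922, 0.1106]
orientation: [0.003, 3.141, 0.0]
ft_force: [-0.4, -0.1, -0.3]
finger_gap: 0.0163
```

```bash
python3 - <<'E'
from h import *
snap("wrist","w5")
E
```

```text
11.5 [ 0.5717 -0.0922  0.1106] [0.0032 3.1412 0.    ] 1.7510515362760612
```

View pics/w5.png

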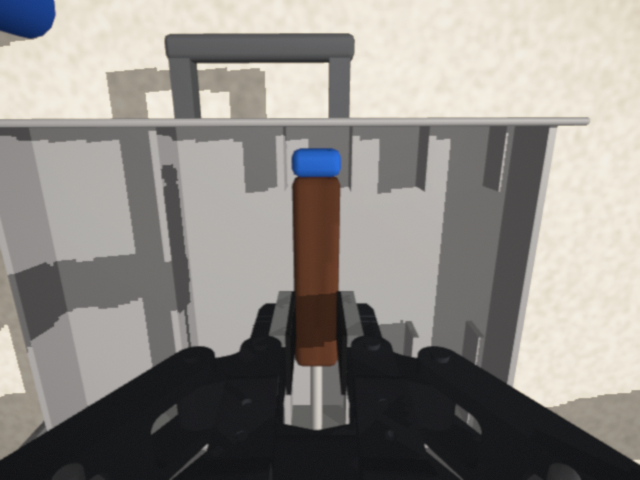

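```bash
python3 - <<'E'
from h import *
M=load("w5")
im=cv2.imread("pics/w5.png"); crop(im,130,100,560,230,1.86,"pics/w5c.png")
for n,u,v in [("r3w",282,140),("r23",351,140),("r12",427,140),("r1",506,140)]:
    print(n,p2w("wrist",u,v,.036,M))
E
```

```text
r3w [ 0.5059 -0.1104  0.036 ]
r23 [ 0.506  -0.0726  0.036 ]
r12 [ 0.5061 -0.0308  0.036 ]
r1 [0.5063 0.0125 0.036 ]
```

View pics/w5c.png

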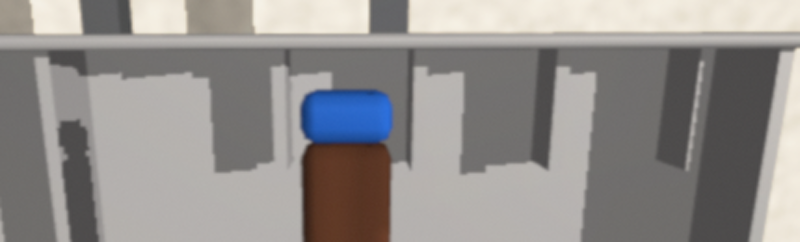

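Request:
{"api": "servo_tool", "payload": {
  "plan": [
    [[0, 0.0005, -0.03], [0, 0, 0]],
    [[0, 0, -0.03], [0, 0, 0]],
    [[0, 0, -0.018], [0, 0, 0]],
    [[0, 0, -0.008], [0, 0, 0]],
    [[0, 0, -0.003], [0, 0, 0]],
    [[0, 0, 0], [0, 0, 0]]
  ]
}}

```text
t: 12.15
ee_pos: [0.5721, -0.09, 0.0218]
orientation: [-0.002, 3.141, 0.001]
ft_force: [0.8, 0.4, 0.0]
finger_gap: 0.0166
```

Request:
{"api": "servo_tool", "payload": {
  "plan": [
    [[0, 0, 0], [0, 0, 0]],
    [[0, 0, 0], [0, 0, 0]],
    [[0, 0, 0], [0, 0, 0]]
  ],
  "grip": 0.03
}}

```text
t: 12.45
ee_pos: [0.5722, -0.0909, 0.022]
orientation: [-0.0, 3.14, -0.0]
ft_force: [-0.2, 0.8, 0.2]
finger_gap: 0.0301
```

Request:
{"api": "servo_tool", "payload": {
  "plan": [
    [[0, 0, 0.03], [0, 0, 0]],
    [[0, 0, 0.045], [0, 0, 0]],
    [[-0.005, 0.02, 0.04], [0, 0, 0.03]],
    [[-0.01, 0.043, 0.015], [0, 0, 0.03]],
    [[-0.01, 0.045, 0.015], [0, 0, 0.03]],
    [[-0.01, 0.045, 0.015], [0, 0, 0.03]],
    [[-0.01, 0.045, 0.015], [0, 0, 0.03]],
    [[-0.01, 0.045, 0], [0, 0, 0.03]],
    [[-0.01, 0.045, 0], [0, 0, 0.03]],
    [[-0.005, 0.045, 0], [0, 0, 0.03]]
  ],
  "grip": 0.05
}}

```text
t: 13.45
ee_pos: [0.5008, 0.2439, 0.197]
orientation: [-0.378, 3.118, 0.001]
ft_force: [0.4, -0.2, 0.1]
finger_gap: 0.0504
```

Request:
{"api": "servo_tool", "payload": {
  "plan": [
    [[0, 0.019, 0], [0, 0, 0]],
    [[0, 0, 0], [0, 0, 0]],
    [[0, 0, 0], [0, 0, 0]]
  ]
}}

```text
t: 13.75
ee_pos: [0.502, 0.2602, 0.1963]
orientation: [0.375, -3.119, 0.001]
ft_force: [0.4, -0.4, -0.2]
finger_gap: 0.05
```

```bash
python3 - <<'E'
from h import *
snap("wrist","w6")
E
```

```text
13.75 [0.502  0.2602 0.1963] [ 0.3751 -3.1191  0.0015] 1.2515080603676951
```

View pics/w6.png

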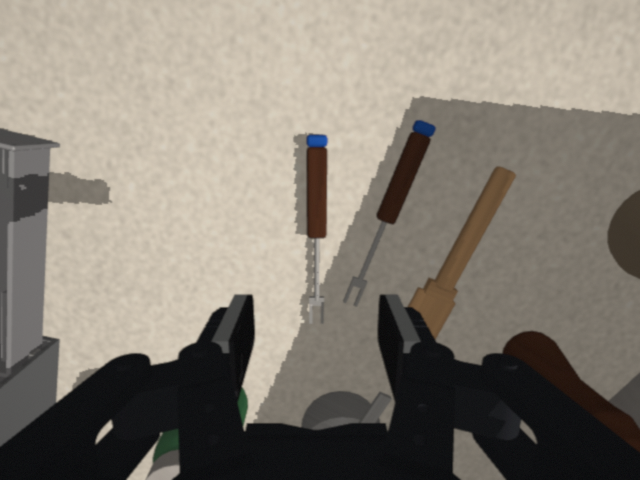

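```bash
python3 - <<'E'
from h import *
stick("w6",(317,135),(317,237),.09)
stick("w6",(317,135),(316.5,321),.176)
stick("w6",(425,122),(386,222),.09)
stick("w6",(425,122),(352,304),.176)
E
```

```text
pt [0.5011 0.2611] len 0.08822707501419652 exp 0.09 yaw 0.2395657783506867
pt [0.5002 0.2606] len 0.1721994330415405 exp 0.176 yaw 0.23677834030379716
pt [0.4722 0.3245] len 0.08907756698547611 exp 0.09 yaw -0.07659708041796164
pt [0.4715 0.3239] len 0.17370492970952975 exp 0.176 yaw -0.08705977181280894
```

Request:
{"api": "servo_tool", "payload": {
  "plan": [
    [[-0.001, 0, -0.04], [0, 0, 0]],
    [[0, 0, -0.045], [0, 0, 0]],
    [[0, 0, -0.045], [0, 0, 0]],
    [[0, 0, -0.035], [0, 0, 0]],
    [[0, 0, -0.015], [0, 0, 0]],
    [[0, 0, -0.009], [0, 0, 0]],
    [[0, 0, 0], [0, 0, 0]],
    [[0, 0, 0], [0, 0, 0]]
  ]
}}

```text
t: 14.6
ee_pos: [0.5019, 0.2615, 0.0088]
orientation: [-0.375, 3.117, 0.001]
ft_force: [-0.0, 0.7, -0.7]
finger_gap: 0.0501
```

Request:
{"api": "servo_tool", "payload": {
  "plan": [
    [[0, 0, 0], [0, 0, 0]],
    [[0, 0, 0], [0, 0, 0]],
    [[0, 0, 0], [0, 0, 0]],
    [[0, 0, 0], [0, 0, 0]],
    [[0, 0, 0], [0, 0, 0]]
  ],
  "grip": 0.0
}}

```text
t: 15.1
ee_pos: [0.5014, 0.2617, 0.0086]
orientation: [-0.376, 3.117, 0.001]
ft_force: [-1.5, -0.7, 7.1]
finger_gap: 0.0158
```

Request:
{"api": "servo_tool", "payload": {
  "plan": [
    [[0, 0, 0.03], [0, 0, 0]],
    [[0, 0, 0.045], [0, 0, 0]],
    [[0.006, -0.03, 0.026], [0, 0, -0.03]],
    [[0.009, -0.04, 0], [0, 0, -0.03]],
    [[0.009, -0.04, 0], [0, 0, -0.03]],
    [[0.009, -0.04, 0], [0, 0, -0.03]],
    [[0.009, -0.04, 0], [0, 0, -0.03]],
    [[0.009, -0.04, 0], [0, 0, -0.03]],
    [[0.009, -0.04, 0], [0, 0, -0.03]],
    [[0.01, -0.04, 0], [0, 0, -0.029]]
  ]
}}

```text
t: 16.1
ee_pos: [0.5709, -0.0503, 0.1089]
orientation: [-0.0, 3.141, 0.0]
ft_force: [0.5, 0.3, -0.3]
finger_gap: 0.0157
```

Request:
{"api": "servo_tool", "payload": {
  "plan": [
    [[0, -0.001, -0.02], [0, 0, 0]],
    [[0, 0, 0], [0, 0, 0]],
    [[0, 0, 0], [0, 0, 0]]
  ]
}}

```text
t: 16.4
ee_pos: [0.5702, -0.0487, 0.0883]
orientation: [0.004, -3.14, -0.001]
ft_force: [-0.2, 1.0, 0.0]
finger_gap: 0.0159
```

```bash
python3 - <<'E'
from h import *
snap("wrist","w7")
E
```

```text
16.4 [ 0.5702 -0.0487  0.0883] [ 0.0037 -3.1404 -0.0012] 1.661042891833809
```

View pics/w7.png

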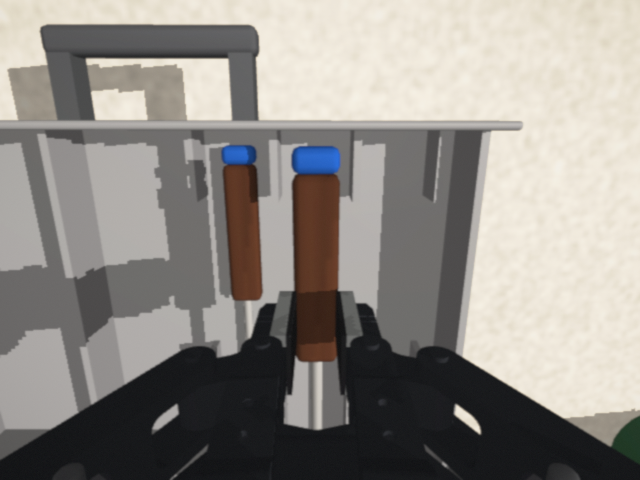

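Request:
{"api": "servo_tool", "payload": {
  "plan": [
    [[0.002, -0.0005, -0.03], [0, 0, 0]],
    [[0, 0, -0.022], [0, 0, 0]],
    [[0, 0, -0.01], [0, 0, 0]],
    [[0, 0, -0.003], [0, 0, 0]],
    [[0, 0, 0], [0, 0, 0]],
    [[0, 0, 0], [0, 0, 0]]
  ]
}}

```text
t: 17.05
ee_pos: [0.5736, -0.0501, 0.0244]
orientation: [-0.002, 3.14, 0.0]
ft_force: [-1.0, -0.5, -1.0]
finger_gap: 0.0159
```

Request:
{"api": "servo_tool", "payload": {
  "plan": [
    [[0, 0, 0], [0, 0, 0]],
    [[0, 0, 0], [0, 0, 0]],
    [[0, 0, 0], [0, 0, 0]]
  ],
  "grip": 0.03
}}

```text
t: 17.35
ee_pos: [0.573, -0.0503, 0.0238]
orientation: [-0.002, 3.141, 0.0]
ft_force: [-0.0, -0.2, -1.3]
finger_gap: 0.0299
```

Request:
{"api": "servo_tool", "payload": {
  "plan": [
    [[0, 0, 0.03], [0, 0, 0]],
    [[0, 0, 0.045], [0, 0, 0]],
    [[-0.005, 0.02, 0.04], [0, 0, -0.01]],
    [[-0.013, 0.043, 0.015], [0, 0, -0.01]],
    [[-0.013, 0.045, 0.015], [0, 0, -0.01]],
    [[-0.013, 0.045, 0.015], [0, 0, -0.01]],
    [[-0.013, 0.045, 0.015], [0, 0, -0.01]],
    [[-0.013, 0.045, 0], [0, 0, -0.01]],
    [[-0.013, 0.045, 0], [0, 0, -0.01]],
    [[-0.017, 0.045, 0], [0, 0, -0.012]]
  ]
}}

```text
t: 18.35
ee_pos: [0.4723, 0.2844, 0.1989]
orientation: [0.128, 3.138, 0.001]
ft_force: [1.0, -0.4, -0.0]
finger_gap: 0.03
```

Request:
{"api": "servo_tool", "payload": {
  "plan": [
    [[0, 0.04, 0], [0, 0, 0]],
    [[0, 0, 0], [0, 0, 0]],
    [[0, 0, 0], [0, 0, 0]]
  ],
  "grip": 0.05
}}

```text
t: 18.65
ee_pos: [0.4724, 0.3233, 0.1982]
orientation: [-0.124, -3.139, 0.001]
ft_force: [0.5, -0.6, 0.2]
finger_gap: 0.05
```

```bash
python3 - <<'E'
from h import *
snap("wrist","w8")
E
```

```text
18.65 [0.4724 0.3233 0.1982] [-0.1238 -3.1391  0.0006] 0.8159510409950026
```

View pics/w8.png

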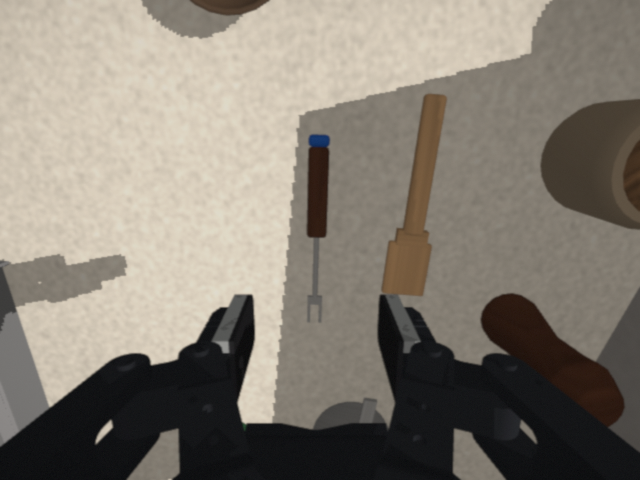

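```bash
python3 - <<'E'
from h import *
stick("w8",(319,135),(316.5,237),.09)
stick("w8",(319,135),(314,321),.176)
stick("w8",(434,95),(403.5,295),.18,back=.093)
stick("w8",(434,95),(415,231),.12,back=.093)
E
```

```text
pt [0.4721 0.3246] len 0.08875750141759138 exp 0.09 yaw -0.10255142600180782
pt [0.4713 0.3245] len 0.1732434549383914 exp 0.176 yaw -0.10500949005843399
pt [0.474  0.4127] len 0.1775990524816961 exp 0.18 yaw -0.15334172247096003
pt [0.4727 0.4142] len 0.11464560113357618 exp 0.12 yaw -0.13975280821820152
```

Request:
{"api": "servo_tool", "payload": {
  "plan": [
    [[0, 0.001, -0.04], [0, 0, -0.022]],
    [[0, 0, -0.045], [0, 0, 0]],
    [[0, 0, -0.045], [0, 0, 0]],
    [[0, 0, -0.035], [0, 0, 0]],
    [[0, 0, -0.015], [0, 0, 0]],
    [[0, 0, -0.011], [0, 0, 0]],
    [[0, 0, 0], [0, 0, 0]],
    [[0, 0, 0], [0, 0, 0]]
  ]
}}

```text
t: 19.5
ee_pos: [0.4739, 0.3241, 0.0087]
orientation: [0.162, 3.136, 0.002]
ft_force: [-0.1, 0.3, 1.1]
finger_gap: 0.0498
```

Request:
{"api": "servo_tool", "payload": {
  "plan": [
    [[0, 0, 0], [0, 0, 0]],
    [[0, 0, 0], [0, 0, 0]],
    [[0, 0, 0], [0, 0, 0]],
    [[0, 0, 0], [0, 0, 0]],
    [[0, 0, 0], [0, 0, 0]]
  ],
  "grip": 0.0
}}

```text
t: 20.0
ee_pos: [0.4734, 0.3243, 0.0086]
orientation: [0.161, 3.136, 0.002]
ft_force: [-0.1, -0.6, 6.3]
finger_gap: 0.0163
```

Request:
{"api": "servo_tool", "payload": {
  "plan": [
    [[0, 0, 0.03], [0, 0, 0]],
    [[0, 0, 0.045], [0, 0, 0]],
    [[0, -0.02, 0.035], [0, 0, 0.012]],
    [[0, -0.044, 0], [0, 0, 0.015]],
    [[0, -0.045, 0], [0, 0, 0.015]],
    [[0, -0.045, 0], [0, 0, 0.015]],
    [[0.015, -0.044, 0], [0, 0, 0.015]],
    [[0.02, -0.044, 0], [0, 0, 0.015]],
    [[0.02, -0.044, 0], [0, 0, 0.015]],
    [[0.02, -0.04, 0], [0, 0, 0]]
  ]
}}

```text
t: 21.0
ee_pos: [0.5483, -0.0046, 0.1181]
orientation: [0.001, 3.14, 0.0]
ft_force: [1.0, -0.2, -0.5]
finger_gap: 0.0161
```

Request:
{"api": "servo_tool", "payload": {
  "plan": [
    [[0.025, -0.006, -0.03], [0, 0, 0]],
    [[0, 0, -0.02], [0, 0, 0]],
    [[0, 0, 0], [0, 0, 0]],
    [[0, 0, 0], [0, 0, 0]]
  ]
}}

```text
t: 21.4
ee_pos: [0.5722, -0.008, 0.0676]
orientation: [-0.001, -3.141, -0.0]
ft_force: [-0.3, -0.1, -1.2]
finger_gap: 0.0159
```

```bash
python3 - <<'E'
from h import *
snap("wrist","w9")
E
```

```text
21.4 [ 0.5722 -0.008   0.0676] [-0.0006 -3.1407 -0.0002] 1.563638718752456
```

View pics/w9.png

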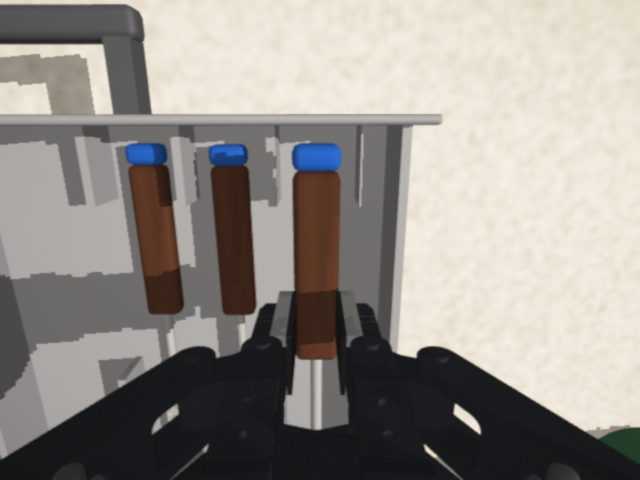

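Request:
{"api": "servo_tool", "payload": {
  "plan": [
    [[0.001, 0.001, -0.02], [0, 0, 0]],
    [[0, 0, -0.015], [0, 0, 0]],
    [[0, 0, -0.007], [0, 0, 0]],
    [[0, 0, -0.002], [0, 0, 0]],
    [[0, 0, 0], [0, 0, 0]],
    [[0, 0, 0], [0, 0, 0]]
  ]
}}

```text
t: 22.05
ee_pos: [0.5741, -0.0073, 0.0239]
orientation: [0.001, 3.141, 0.0]
ft_force: [0.4, -1.1, -1.3]
finger_gap: 0.0161
```

Request:
{"api": "servo_tool", "payload": {
  "plan": [
    [[0, 0, 0], [0, 0, 0]],
    [[0, 0, 0], [0, 0, 0]],
    [[0, 0, 0], [0, 0, 0]]
  ],
  "grip": 0.03
}}

```text
t: 22.35
ee_pos: [0.5739, -0.0073, 0.0236]
orientation: [0.001, 3.141, 0.0]
ft_force: [-0.2, -0.2, -0.2]
finger_gap: 0.0298
```

Request:
{"api": "servo_tool", "payload": {
  "plan": [
    [[0, 0, 0.03], [0, 0, 0]],
    [[0, 0, 0.045], [0, 0, 0]],
    [[-0.005, 0.02, 0.04], [0, 0, -0.015]],
    [[-0.013, 0.043, 0.015], [0, 0, -0.02]],
    [[-0.013, 0.045, 0.015], [0, 0, -0.02]],
    [[-0.013, 0.045, 0.015], [0, 0, -0.02]],
    [[-0.013, 0.045, 0.015], [0, 0, -0.02]],
    [[-0.013, 0.045, 0], [0, 0, -0.02]],
    [[-0.013, 0.045, 0], [0, 0, -0.02]],
    [[-0.017, 0.045, 0], [0, 0, -0.015]]
  ]
}}

```text
t: 23.35
ee_pos: [0.4733, 0.3274, 0.1988]
orientation: [0.239, 3.132, 0.001]
ft_force: [1.7, 0.3, -0.2]
finger_gap: 0.03
```

Request:
{"api": "servo_tool", "payload": {
  "plan": [
    [[0, 0.04, 0], [0, 0, 0]],
    [[0, 0.04, 0], [0, 0, 0]],
    [[0, 0.005, 0], [0, 0, 0]],
    [[0, 0, 0], [0, 0, 0]],
    [[0, 0, 0], [0, 0, 0]]
  ],
  "grip": 0.05
}}

```text
t: 23.85
ee_pos: [0.4741, 0.4091, 0.1981]
orientation: [0.239, 3.132, -0.002]
ft_force: [0.3, -0.6, -0.2]
finger_gap: 0.0503
```

```bash
python3 - <<'E'
from h import *
snap("wrist","w10")
E
```

```text
23.85 [0.4741 0.4091 0.1981] [ 0.2389  3.1325 -0.002 ] 0.6309444053575602
```

View pics/w10.png

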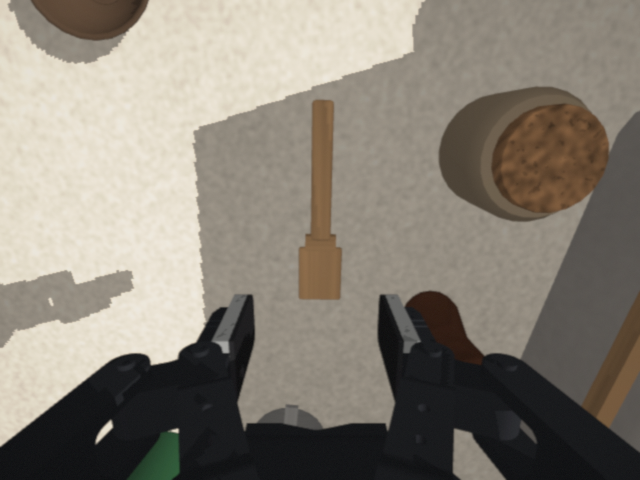

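```bash
python3 - <<'E'
from h import *
stick("w10",(323,100),(320,299),.18,back=.093)
stick("w10",(323,100),(321,236),.12,back=.093)
E
```

```text
pt [0.4734 0.414 ] len 0.17741662901067376 exp 0.18 yaw -0.1635826594248026
pt [0.4723 0.4143] len 0.115274358465824 exp 0.12 yaw -0.1631898506986817
```

Request:
{"api": "servo_tool", "payload": {
  "plan": [
    [[-0.001, 0.005, -0.04], [0, 0, -0.011]],
    [[0, 0, -0.045], [0, 0, 0]],
    [[0, 0, -0.045], [0, 0, 0]],
    [[0, 0, -0.035], [0, 0, 0]],
    [[0, 0, -0.015], [0, 0, 0]],
    [[0, 0, -0.011], [0, 0, 0]],
    [[0, 0, 0], [0, 0, 0]],
    [[0, 0, 0], [0, 0, 0]]
  ]
}}

```text
t: 24.7
ee_pos: [0.4738, 0.4163, 0.0089]
orientation: [0.255, 3.13, 0.003]
ft_force: [-0.1, -0.1, 0.7]
finger_gap: 0.0502
```

Request:
{"api": "servo_tool", "payload": {
  "plan": [
    [[0, 0, 0], [0, 0, 0]],
    [[0, 0, 0], [0, 0, 0]],
    [[0, 0, 0], [0, 0, 0]],
    [[0, 0, 0], [0, 0, 0]],
    [[0, 0, 0], [0, 0, 0]]
  ],
  "grip": 0.0
}}

```text
t: 25.2
ee_pos: [0.4734, 0.4164, 0.0087]
orientation: [0.254, 3.13, 0.002]
ft_force: [-1.0, -0.6, 5.8]
finger_gap: 0.0159
```

Request:
{"api": "servo_tool", "payload": {
  "plan": [
    [[0, 0, 0.03], [0, 0, 0]],
    [[0, 0, 0.045], [0, 0, 0]],
    [[0, -0.02, 0.035], [0, 0, 0.013]],
    [[0, -0.045, 0], [0, 0, 0.03]],
    [[0, -0.045, 0], [0, 0, 0.03]],
    [[0, -0.045, 0], [0, 0, 0.03]],
    [[0, -0.045, 0], [0, 0, 0.03]],
    [[0, -0.045, 0], [0, 0, 0.03]],
    [[0, -0.045, 0], [0, 0, 0]],
    [[0, -0.045, 0], [0, 0, 0]]
  ]
}}

```text
t: 26.2
ee_pos: [0.4727, 0.0791, 0.118]
orientation: [-0.002, 3.14, 0.001]
ft_force: [0.9, -0.2, 0.3]
finger_gap: 0.0153
```

Request:
{"api": "servo_tool", "payload": {
  "plan": [
    [[0.02, -0.043, 0], [0, 0, 0]],
    [[0.02, -0.043, 0], [0, 0, 0]],
    [[0.02, -0.043, 0], [0, 0, 0]],
    [[0.02, -0.043, 0], [0, 0, 0]],
    [[0.02, -0.043, -0.01], [0, 0, 0]],
    [[0.025, -0.006, -0.03], [0, 0, 0]],
    [[0, 0, -0.01], [0, 0, 0]],
    [[0, 0, 0], [0, 0, 0]],
    [[0, 0, 0], [0, 0, 0]]
  ]
}}

```text
t: 27.1
ee_pos: [0.5972, -0.1394, 0.0677]
orientation: [0.004, -3.141, -0.001]
ft_force: [0.1, 0.2, -1.0]
finger_gap: 0.0161
```

```bash
python3 - <<'E'
from h import *
snap("wrist","w11")
E
```

```text
27.1 [ 0.5972 -0.1394  0.0677] [ 0.0036 -3.141  -0.0007] 1.7854894642070938
```

View pics/w11.png

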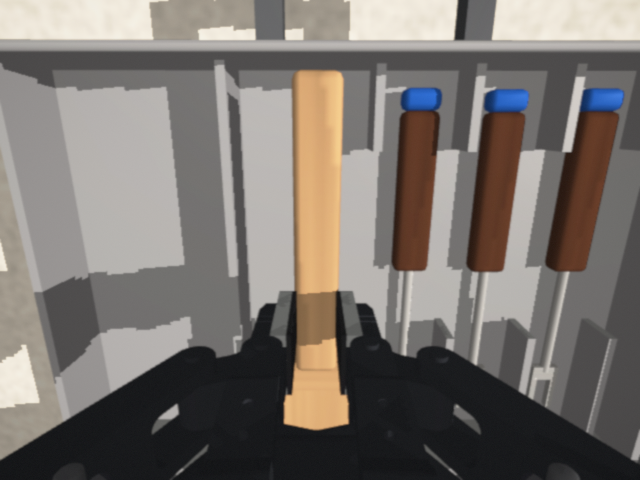

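Request:
{"api": "servo_tool", "payload": {
  "plan": [
    [[0.002, -0.002, -0.02], [0, 0, 0]],
    [[0, 0, -0.015], [0, 0, 0]],
    [[0, 0, -0.007], [0, 0, 0]],
    [[0, 0, -0.002], [0, 0, 0]],
    [[0, 0, 0], [0, 0, 0]],
    [[0, 0, 0], [0, 0, 0]]
  ]
}}

```text
t: 27.75
ee_pos: [0.6001, -0.1423, 0.0239]
orientation: [-0.002, 3.141, -0.0]
ft_force: [-0.4, -0.3, -0.0]
finger_gap: 0.0157
```

Request:
{"api": "servo_tool", "payload": {
  "plan": [
    [[0, 0, 0], [0, 0, 0]],
    [[0, 0, 0], [0, 0, 0]],
    [[0, 0, 0], [0, 0, 0]]
  ],
  "grip": 0.028
}}

```text
t: 28.05
ee_pos: [0.5999, -0.1424, 0.0236]
orientation: [-0.002, 3.141, -0.0]
ft_force: [0.3, 0.8, 1.0]
finger_gap: 0.028
```

Request:
{"api": "servo_tool", "payload": {
  "plan": [
    [[0, 0, 0.03], [0, 0, 0]],
    [[0, 0, 0.045], [0, 0, 0]],
    [[0, 0, 0.045], [0, 0, 0]],
    [[-0.02, 0, 0.04], [0, 0, 0]],
    [[-0.03, 0, 0.03], [0, 0, 0]],
    [[-0.03, 0, 0.03], [0, 0, 0]],
    [[0, 0, 0], [0, 0, 0]],
    [[0, 0, 0], [0, 0, 0]]
  ]
}}

```text
t: 28.85
ee_pos: [0.5199, -0.1424, 0.2443]
orientation: [-0.001, 3.139, 0.0]
ft_force: [0.3, 0.8, -0.5]
finger_gap: 0.0281
```

```bash
python3 - <<'E'
from h import *
snap("wrist","w12")
E
```

```text
28.85 [ 0.5199 -0.1424  0.2443] [-0.0014  3.1392  0.0001] 1.7671323396282113
```

View pics/w12.png

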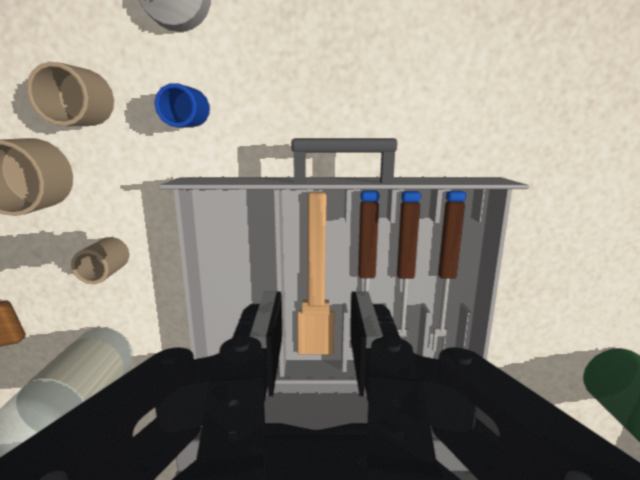

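Request:
{"api": "servo_tool", "payload": {
  "plan": [
    [[-0.004, -0.04, 0], [0, 0, 0]],
    [[-0.004, -0.04, 0], [0, 0, 0]],
    [[-0.004, -0.04, 0], [0, 0, 0]],
    [[-0.004, -0.04, 0], [0, 0, 0]],
    [[-0.004, -0.04, 0], [0, 0, 0]],
    [[-0.004, -0.04, 0], [0, 0, 0]],
    [[-0.003, -0.033, 0], [0, 0, 0]],
    [[0, 0, 0], [0, 0, 0]],
    [[0, 0, 0], [0, 0, 0]]
  ],
  "grip": 0.085
}}

```text
t: 29.8
ee_pos: [0.4926, -0.4154, 0.2412]
orientation: [0.0, -3.139, -0.002]
ft_force: [-0.1, 0.6, 0.5]
finger_gap: 0.0851
```

```bash
python3 - <<'E'
from h import *
snap("wrist","w13")
E
```

```text
29.8 [ 0.4926 -0.4154  0.2412] [ 0.0002 -3.139  -0.0024] 2.2837400353047514
```

View pics/w13.png

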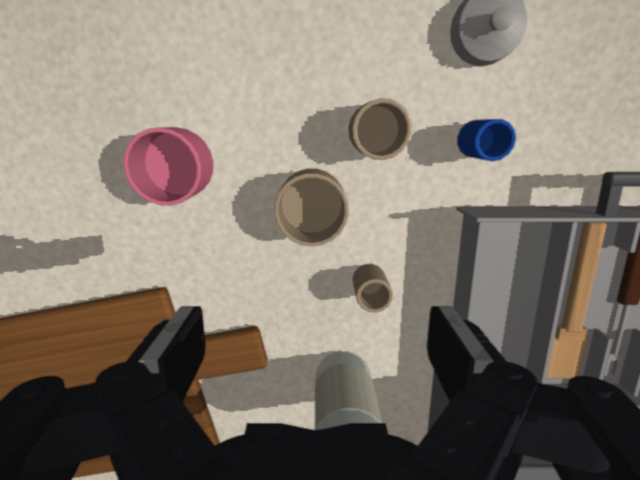

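```bash
python3 - <<'E'
from h import *
M=load("w13")
for n,u,v in [("large",311.5,207.5),("medium",381,128.5),("small",375,295)]: print(n,p2w("wrist",u,v,.045,M))
crop(cv2.imread("pics/w13.png"),110,80,530,330,1.9,"pics/w13c.png")
for u,v in [(348,375),(345,355)]:print("bottle base",p2w("wrist",u,v,0,M))
T=lambda u,v,z:p2w("top",u,v,z)
print("kirsch", T(459,166,.2),T(444,186,0))
E
```

```text
large [ 0.4895 -0.4189  0.045 ]
medium [ 0.4212 -0.3596  0.045 ]
small [ 0.5754 -0.358   0.045 ]
bottle base [ 0.6979 -0.3774  0.    ]
bottle base [ 0.6711 -0.3815  0.    ]
kirsch [ 0.6923 -0.3844  0.2   ] [ 0.6802 -0.3815  0.    ]
```

View pics/w13c.png

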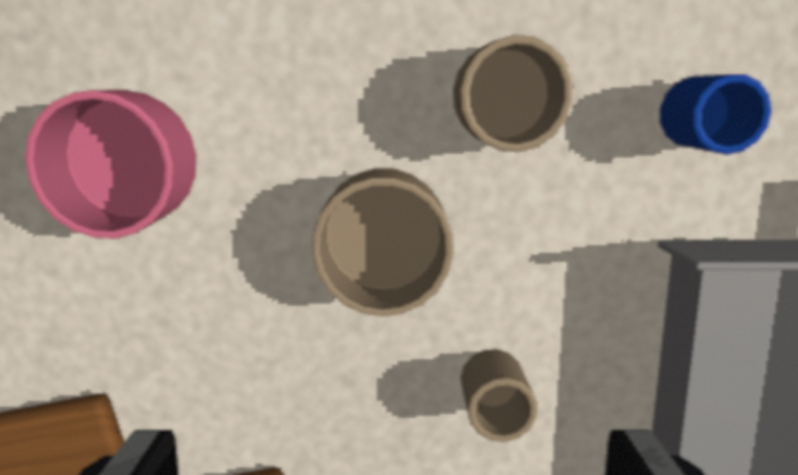

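Request:
{"api": "servo_tool", "payload": {
  "plan": [
    [[-0.0026, -0.003, -0.03], [0, 0, 0]],
    [[0, 0, -0.045], [0, 0, 0]],
    [[0, 0, -0.045], [0, 0, 0]],
    [[0, 0, -0.045], [0, 0, 0]],
    [[0, 0, -0.03], [0, 0, 0]],
    [[0, 0, -0.025], [0, 0, 0]],
    [[0, 0, -0.015], [0, 0, 0]],
    [[0, 0, 0], [0, 0, 0]],
    [[0, 0, 0], [0, 0, 0]]
  ],
  "squeeze": 20
}}

```text
t: 30.75
ee_pos: [0.491, -0.418, 0.009]
orientation: [-0.003, 3.141, -0.0]
ft_force: [-0.1, 0.2, 0.6]
finger_gap: 0.0848
```

Request:
{"api": "servo_tool", "payload": {
  "plan": [
    [[0, 0, 0], [0, 0, 0]],
    [[0, 0, 0], [0, 0, 0]],
    [[0, 0, 0], [0, 0, 0]],
    [[0, 0, 0], [0, 0, 0]],
    [[0, 0, 0], [0, 0, 0]]
  ],
  "grip": 0.06
}}

```text
t: 31.25
ee_pos: [0.4912, -0.419, 0.0102]
orientation: [-0.002, 3.139, -0.002]
ft_force: [-0.2, 0.6, 5.6]
finger_gap: 0.0659
```

Request:
{"api": "servo_tool", "payload": {
  "plan": [
    [[0, 0, 0], [0, 0, 0]],
    [[0, 0, 0], [0, 0, 0]],
    [[0, 0, 0.04], [0, 0, 0]],
    [[0, 0, 0.04], [0, 0, 0]],
    [[0, 0, 0], [0, 0, -0.13]],
    [[0, 0, 0], [0, 0, -0.14]],
    [[0, 0, 0], [0, 0, -0.14]],
    [[0, 0, 0], [0, 0, -0.14]],
    [[0, 0, 0], [0, 0, -0.14]],
    [[0, 0, 0], [0, 0, -0.14]]
  ],
  "grip": 0.085
}}

```text
t: 32.25
ee_pos: [0.49, -0.4182, 0.0883]
orientation: [-1.273, -2.872, -0.0]
ft_force: [-0.2, -0.8, 0.1]
finger_gap: 0.085
```

Request:
{"api": "servo_tool", "payload": {
  "plan": [
    [[0, 0, 0], [0, 0, -0.14]],
    [[0, 0, 0], [0, 0, -0.14]],
    [[0, 0, 0], [0, 0, -0.14]],
    [[0, 0, 0], [0, 0, -0.14]],
    [[0, 0, 0], [0, 0, -0.14]],
    [[0, 0, 0], [0, 0, -0.04]],
    [[0, 0, 0], [0, 0, 0]],
    [[0, 0, 0], [0, 0, 0]]
  ]
}}

```text
t: 33.05
ee_pos: [0.4901, -0.4182, 0.0883]
orientation: [-2.218, -2.225, 0.0]
ft_force: [0.1, 0.1, 0.8]
finger_gap: 0.0851
```

Request:
{"api": "servo_tool", "payload": {
  "plan": [
    [[0, 0, -0.03], [0, 0, 0]],
    [[0, 0, -0.03], [0, 0, 0]],
    [[0, 0, -0.018], [0, 0, 0]],
    [[0, 0, 0], [0, 0, 0]],
    [[0, 0, 0], [0, 0, 0]]
  ]
}}

```text
t: 33.55
ee_pos: [0.4901, -0.4188, 0.0108]
orientation: [2.219, 2.223, -0.0]
ft_force: [0.5, -0.4, 0.8]
finger_gap: 0.0852
```

Request:
{"api": "servo_tool", "payload": {
  "plan": [
    [[0, 0, 0], [0, 0, 0]],
    [[0, 0, 0], [0, 0, 0]],
    [[0, 0, 0], [0, 0, 0]],
    [[0, 0, 0], [0, 0, 0]],
    [[0, 0, 0], [0, 0, 0]]
  ],
  "grip": 0.05,
  "squeeze": 50
}}

```text
t: 34.05
ee_pos: [0.4913, -0.4193, 0.0126]
orientation: [2.217, 2.221, 0.001]
ft_force: [-0.7, 0.8, 6.2]
finger_gap: 0.0675
```

Request:
{"api": "servo_tool", "payload": {
  "plan": [
    [[0, 0, 0.02], [0, 0, 0]],
    [[0, 0, 0.04], [0, 0, 0]],
    [[0, 0, 0.04], [0, 0, 0]],
    [[0.017, 0.033, 0], [0, 0, 0]],
    [[0.017, 0.033, 0], [0, 0, 0]],
    [[0.017, 0.033, 0], [0, 0, 0]],
    [[0.017, 0.033, 0], [0, 0, 0]],
    [[0.017, 0.033, 0], [0, 0, 0]],
    [[0.016, 0.032, 0], [0, 0, 0]],
    [[0, 0, 0], [0, 0, 0]]
  ]
}}

```text
t: 35.05
ee_pos: [0.5949, -0.2139, 0.1105]
orientation: [-2.208, -2.233, -0.007]
ft_force: [0.7, -0.2, -1.8]
finger_gap: 0.0675
```

```bash
python3 - <<'E'
from h import *
snap("wrist","w14")
E
```

```text
35.05 [ 0.5949 -0.2139  0.1105] [-2.2077 -2.2332 -0.0067] 0.6893131683953408
```

View pics/w14.png

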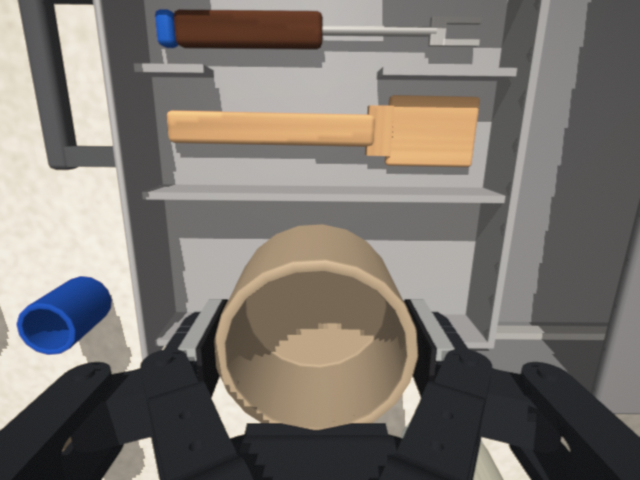

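Request:
{"api": "servo_tool", "payload": {
  "plan": [
    [[0, 0, 0], [0, 0, 0]],
    [[0, 0, 0], [0, 0, 0]]
  ]
}}

```text
t: 35.3
ee_pos: [0.5904, -0.223, 0.1109]
orientation: [2.221, 2.22, -0.001]
ft_force: [-0.3, -0.7, -1.8]
finger_gap: 0.0676
```

```bash
python3 - <<'E'
from h import *
snap("wrist","w15")
M=load("w15")
crop(cv2.imread("pics/w15.png"),100,170,540,400,1.8,"pics/w15c.png")
E
```

```text
35.3 [ 0.5904 -0.223   0.1109] [ 2.2212  2.2204 -0.0005] 0.6909182238342713
```

View pics/w15c.png

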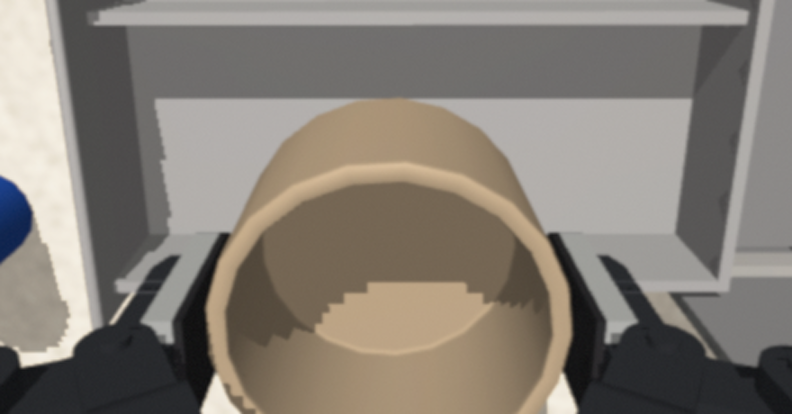

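```bash
python3 - <<'E'
from h import *
M=load("w15")
Q=lambda x,y,z:p2w("wrist",100+x/1.8,170+y/1.8,z,M)
print("part top far/near",Q(420,6,.044),Q(420,22,.044))
for z in (.044,.05): print("rwall top in",z,Q(100,290,z),Q(700,290,z),Q(700,275,z))
print("rwall bot",Q(150,235,.014),Q(690,235,.014))
E
```

```text
part top far/near [ 0.5998 -0.1745  0.044 ] [ 0.5999 -0.1793  0.044 ]
rwall top in 0.044 [ 0.4916 -0.2707  0.044 ] [ 0.6966 -0.2709  0.044 ] [ 0.6959 -0.2652  0.044 ]
rwall top in 0.05 [ 0.4944 -0.2672  0.05  ] [ 0.6936 -0.2674  0.05  ] [ 0.6929 -0.2618  0.05  ]
rwall bot [ 0.4994 -0.2645  0.014 ] [ 0.705  -0.2647  0.014 ]
```

Request:
{"api": "servo_tool", "payload": {
  "plan": [
    [[0, 0.001, -0.03], [0, 0, 0]],
    [[0, 0, -0.025], [0, 0, 0]],
    [[0, 0, -0.015], [0, 0, 0]],
    [[0, 0, -0.008], [0, 0, 0]],
    [[0, 0, -0.004], [0, 0, 0]],
    [[0, 0, 0], [0, 0, 0]],
    [[0, 0, 0], [0, 0, 0]]
  ]
}}

```text
t: 36.05
ee_pos: [0.5917, -0.2207, 0.0292]
orientation: [2.219, 2.222, 0.001]
ft_force: [-0.1, 0.3, -2.1]
finger_gap: 0.068
```

Request:
{"api": "servo_tool", "payload": {
  "plan": [
    [[0, 0, -0.002], [0, 0, 0]],
    [[0, 0, 0], [0, 0, 0]],
    [[0, 0, 0], [0, 0, 0]]
  ]
}}

```text
t: 36.35
ee_pos: [0.5915, -0.2203, 0.0267]
orientation: [2.219, 2.223, 0.001]
ft_force: [-0.4, 0.2, -0.1]
finger_gap: 0.0672
```

Request:
{"api": "servo_tool", "payload": {
  "plan": [
    [[0, 0, 0], [0, 0, 0]],
    [[0, 0, 0], [0, 0, 0]],
    [[0, 0, 0], [0, 0, 0]]
  ],
  "grip": 0.085
}}

```text
t: 36.65
ee_pos: [0.5913, -0.2204, 0.0265]
orientation: [2.219, 2.223, 0.0]
ft_force: [0.2, 0.5, -0.7]
finger_gap: 0.0846
```

Request:
{"api": "servo_tool", "payload": {
  "plan": [
    [[0, 0, 0.04], [0, 0, 0]],
    [[0, 0, 0.045], [0, 0, 0]],
    [[0, -0.02, 0.045], [0, 0, 0]],
    [[-0.01, -0.02, 0.03], [0, 0, 0]],
    [[-0.025, -0.02, 0], [0, 0, 0]],
    [[-0.03, -0.025, 0], [0, 0, 0]],
    [[-0.03, -0.025, 0], [0, 0, 0]],
    [[-0.035, -0.025, 0], [0, 0, 0]],
    [[-0.04, -0.004, 0], [0, 0, 0]],
    [[0, 0, 0], [0, 0, 0]]
  ],
  "grip": 0.07
}}

```text
t: 37.65
ee_pos: [0.4144, -0.3615, 0.1865]
orientation: [-2.228, -2.212, 0.001]
ft_force: [0.5, -0.5, -0.2]
finger_gap: 0.0701
```

Request:
{"api": "servo_tool", "payload": {
  "plan": [
    [[0, 0, 0], [0, 0, 0]],
    [[0, 0, 0], [0, 0, 0]]
  ]
}}

```text
t: 37.85
ee_pos: [0.4223, -0.3588, 0.1865]
orientation: [2.217, 2.225, 0.001]
ft_force: [-0.6, -0.6, 1.5]
finger_gap: 0.0701
```

```bash
python3 - <<'E'
from h import *
snap("wrist","w16")
E
```

```text
37.85 [ 0.4223 -0.3588  0.1865] [2.2171 2.2248 0.001 ] 0.9514166325633671
```

View pics/w16.png

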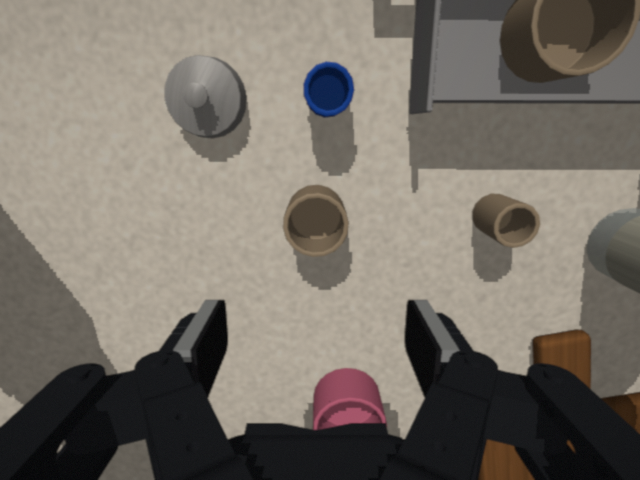

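```bash
python3 - <<'E'
from h import *
M=load("w16")
for n,u,v in [("medium",316,222),("small",517,225)]: print(n,p2w("wrist",u,v,.045,M))
E
```

```text
medium [ 0.4224 -0.356   0.045 ]
small [ 0.5763 -0.358   0.045 ]
```

Request:
{"api": "servo_tool", "payload": {
  "plan": [
    [[0, 0.001, -0.045], [0, 0, 0]],
    [[0, 0, -0.045], [0, 0, 0]],
    [[0, 0, -0.035], [0, 0, 0]],
    [[0, 0, -0.03], [0, 0, 0]],
    [[0, 0, -0.022], [0, 0, 0]],
    [[0, 0, 0], [0, 0, 0]],
    [[0, 0, 0], [0, 0, 0]]
  ],
  "squeeze": 20
}}

```text
t: 38.6
ee_pos: [0.4218, -0.3582, 0.0093]
orientation: [-2.218, -2.225, 0.0]
ft_force: [-1.0, -0.9, 0.4]
finger_gap: 0.0699
```

Request:
{"api": "servo_tool", "payload": {
  "plan": [
    [[0, 0, 0], [0, 0, 0]],
    [[0, 0, 0], [0, 0, 0]],
    [[0, 0, 0], [0, 0, 0]],
    [[0, 0, 0], [0, 0, 0]],
    [[0, 0, 0], [0, 0, 0]]
  ],
  "grip": 0.04
}}

```text
t: 39.1
ee_pos: [0.4223, -0.3589, 0.0107]
orientation: [2.217, 2.222, 0.002]
ft_force: [0.1, 0.5, 7.4]
finger_gap: 0.05
```

Request:
{"api": "servo_tool", "payload": {
  "plan": [
    [[0, 0, 0], [0, 0, 0]],
    [[0, 0, 0], [0, 0, 0]],
    [[0, 0, 0.04], [0, 0, 0]],
    [[0, 0, 0.04], [0, 0, 0]],
    [[0, 0, 0], [0, 0, 0.13]],
    [[0, 0, 0], [0, 0, 0.14]],
    [[0, 0, 0], [0, 0, 0.14]],
    [[0, 0, 0], [0, 0, 0.14]],
    [[0, 0, 0], [0, 0, 0.14]],
    [[0, 0, 0], [0, 0, 0.14]]
  ],
  "grip": 0.07
}}

```text
t: 40.1
ee_pos: [0.4209, -0.3581, 0.0893]
orientation: [-1.126, -2.933, -0.0]
ft_force: [-0.7, -1.0, -0.2]
finger_gap: 0.0698
```

Request:
{"api": "servo_tool", "payload": {
  "plan": [
    [[0, 0, 0], [0, 0, 0.14]],
    [[0, 0, 0], [0, 0, 0.14]],
    [[0, 0, 0], [0, 0, 0.14]],
    [[0, 0, 0], [0, 0, 0.14]],
    [[0, 0, 0], [0, 0, 0.14]],
    [[0, 0, 0], [0, 0, 0.04]],
    [[0, 0, 0], [0, 0, 0]],
    [[0, 0, 0], [0, 0, 0]]
  ]
}}

```text
t: 40.9
ee_pos: [0.4209, -0.3583, 0.0893]
orientation: [-0.001, -3.141, -0.0]
ft_force: [-0.2, -0.7, -0.2]
finger_gap: 0.0702
```

Request:
{"api": "servo_tool", "payload": {
  "plan": [
    [[0.001, 0, -0.03], [0, 0, 0]],
    [[0, 0, -0.03], [0, 0, 0]],
    [[0, 0, -0.02], [0, 0, 0]],
    [[0, 0, 0], [0, 0, 0]],
    [[0, 0, 0], [0, 0, 0]]
  ]
}}

```text
t: 41.4
ee_pos: [0.422, -0.3583, 0.0095]
orientation: [0.001, -3.141, -0.0]
ft_force: [0.3, 0.3, 0.6]
finger_gap: 0.0702
```

Request:
{"api": "servo_tool", "payload": {
  "plan": [
    [[0, 0, 0], [0, 0, 0]],
    [[0, 0, 0], [0, 0, 0]],
    [[0, 0, 0], [0, 0, 0]],
    [[0, 0, 0], [0, 0, 0]],
    [[0, 0, 0], [0, 0, 0]]
  ],
  "grip": 0.04
}}

```text
t: 41.9
ee_pos: [0.4229, -0.359, 0.0107]
orientation: [-0.001, 3.14, -0.002]
ft_force: [-0.8, 0.7, 7.2]
finger_gap: 0.0511
```

Request:
{"api": "servo_tool", "payload": {
  "plan": [
    [[0, 0, 0], [0, 0, 0]],
    [[0, 0, 0], [0, 0, 0]],
    [[0, 0, 0.015], [0, 0, 0]],
    [[0, 0, 0.009], [0, 0, 0]],
    [[0, 0, 0], [0, 0, 0]],
    [[0, 0, 0], [0, 0, 0]]
  ],
  "grip": 0.06
}}

```text
t: 42.5
ee_pos: [0.4225, -0.3584, 0.0339]
orientation: [-0.002, 3.141, -0.001]
ft_force: [0.0, -0.2, 0.2]
finger_gap: 0.0598
```

Request:
{"api": "servo_tool", "payload": {
  "plan": [
    [[0, 0, 0], [0, 0, 0]],
    [[0, 0, 0], [0, 0, 0]],
    [[0, 0, 0], [0, 0, 0]],
    [[0, 0, 0], [0, 0, 0]],
    [[0, 0, 0.01], [0, 0, 0]],
    [[0, 0, 0.02], [0, 0, 0]],
    [[0, 0, 0], [0, 0, 0]]
  ],
  "grip": 0.04,
  "squeeze": 40
}}

```text
t: 43.2
ee_pos: [0.4231, -0.3593, 0.0652]
orientation: [-0.001, 3.139, -0.003]
ft_force: [0.2, -0.6, -0.5]
finger_gap: 0.0497
```

```bash
python3 - <<'E'
from h import *
snap("wrist","w17");im=snap("side","s17")
crop(im,230,270,430,470,3,"pics/s17c.png")
E
```

```text
43.2 [ 0.4231 -0.3593  0.0652] [-0.0014  3.1389 -0.003 ] 2.349186288481992
43.25 [ 0.4227 -0.3587  0.0641] [-0.0019  3.1399 -0.0017] 2.349552691856014
```

View pics/w17.png

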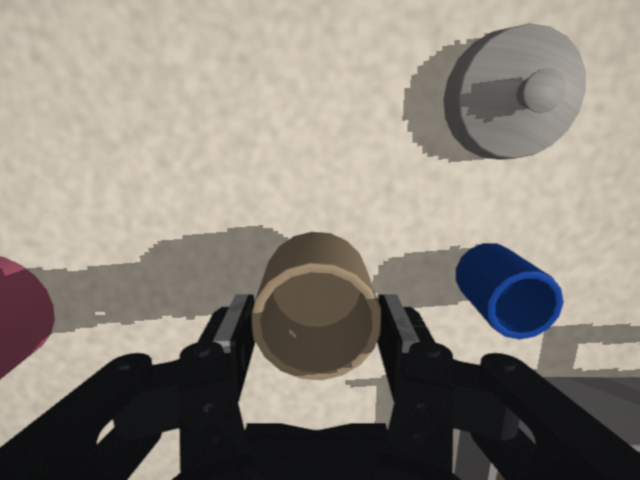

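View pics/s17c.png

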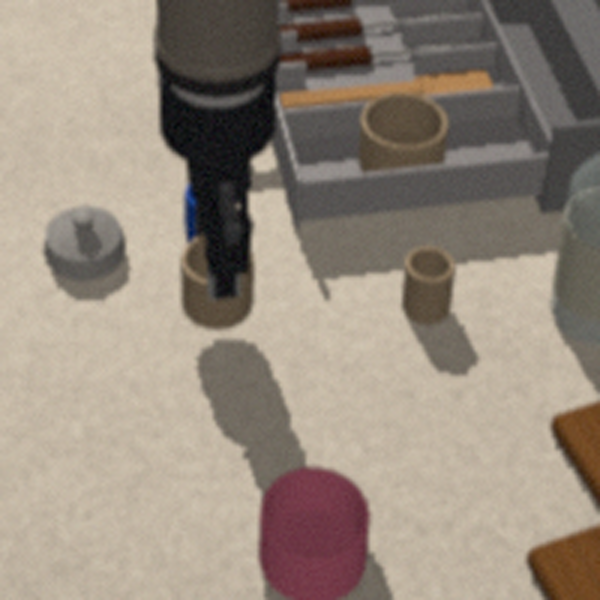

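```bash
python3 - <<'E'
from h import *
c,d=ray("side",305,368.3)
for y in (-.384,-.3915,-.399):
    k=(y-c[1])/d[1]; print(y,c+k*d)
# ramekin bottom near edge
c,d=ray("side",230+217/3,270+326/3); k=(-.384-c[1])/d[1]; print("bottom near",c+k*d)
c,d=ray("side",230+217/3,270+324/3); k=(-.384-c[1])/d[1]; print("bottom near",c+k*d)
E
```

```text
-0.384 [ 0.4235 -0.384   0.0635]
-0.3915 [ 0.4223 -0.3915  0.0717]
-0.399 [ 0.4211 -0.399   0.0798]
bottom near [ 0.418  -0.384   0.0336]
bottom near [ 0.418  -0.384   0.0356]
```

Request:
{"api": "servo_tool", "payload": {
  "plan": [
    [[0, 0, 0.03], [0, 0, 0]],
    [[0, 0, 0.03], [0, 0, 0]],
    [[0.028, 0.023, 0], [0, 0, 0]],
    [[0.028, 0.023, 0], [0, 0, 0]],
    [[0.028, 0.023, 0], [0, 0, 0]],
    [[0.028, 0.023, 0], [0, 0, 0]],
    [[0.028, 0.023, 0], [0, 0, 0]],
    [[0.028, 0.023, 0], [0, 0, 0]],
    [[0, 0, 0], [0, 0, 0]],
    [[0, 0, 0], [0, 0, 0]]
  ]
}}

```text
t: 44.3
ee_pos: [0.59, -0.219, 0.1219]
orientation: [0.006, -3.139, -0.001]
ft_force: [-0.4, -0.1, -1.0]
finger_gap: 0.049
```

```bash
python3 - <<'E'
from h import *
snap("wrist","w18");im=snap("side","s18")
crop(im,300,220,500,370,4,"pics/s18c.png")
E
```

```text
44.3 [ 0.59   -0.219   0.1219] [ 0.0056 -3.1395 -0.0009] 1.9773057245983972
44.35 [ 0.5891 -0.2204  0.1221] [ 0.002  -3.1392  0.    ] 1.977331587006958
```

View pics/w18.png

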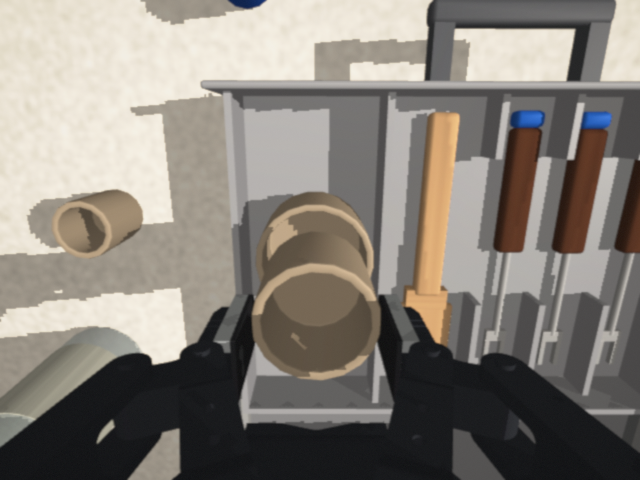

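View pics/s18c.png

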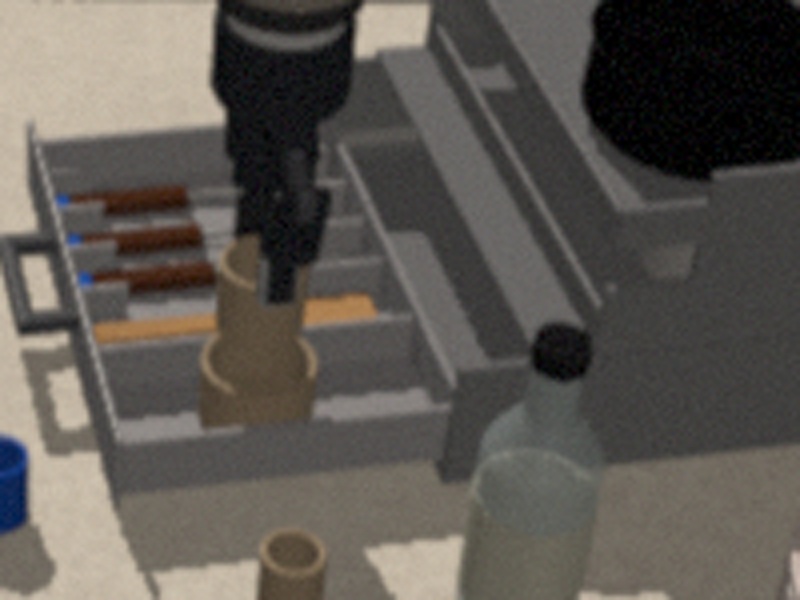

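Request:
{"api": "servo_tool", "payload": {
  "plan": [
    [[0.002, 0, -0.015], [0, 0, 0]],
    [[0, 0, -0.01], [0, 0, 0]],
    [[0, 0, -0.01], [0, 0, 0]],
    [[0, 0, -0.01], [0, 0, 0]],
    [[0, 0, -0.01], [0, 0, 0]],
    [[0, 0, 0], [0, 0, 0]],
    [[0, 0, 0], [0, 0, 0]]
  ]
}}

```text
t: 45.1
ee_pos: [0.592, -0.2203, 0.068]
orientation: [0.002, -3.141, -0.0]
ft_force: [0.2, -0.3, -0.1]
finger_gap: 0.0494
```

```bash
python3 - <<'E'
from h import *
snap("wrist","w19")
E
```

```text
45.1 [ 0.592  -0.2203  0.068 ] [ 0.0017 -3.1411 -0.0001] 1.994072176260022
```

View pics/w19.png

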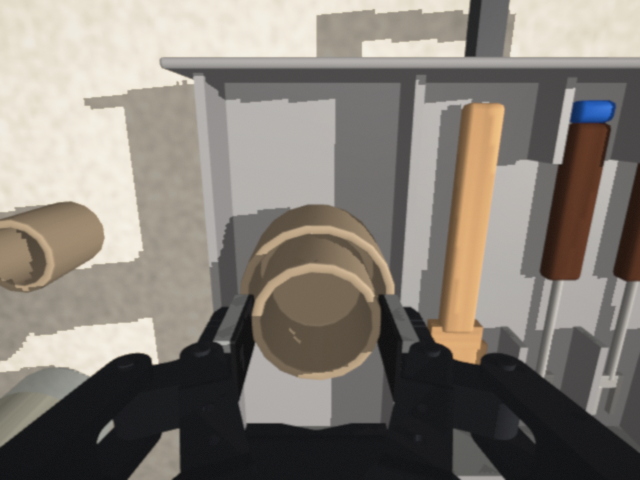

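Request:
{"api": "servo_tool", "payload": {
  "plan": [
    [[0, 0, -0.005], [0, 0, 0]],
    [[0, 0, -0.004], [0, 0, 0]],
    [[0, 0, 0], [0, 0, 0]],
    [[0, 0, 0], [0, 0, 0]]
  ]
}}

```text
t: 45.55
ee_pos: [0.592, -0.2202, 0.0592]
orientation: [0.002, -3.141, -0.0]
ft_force: [0.6, 0.2, -1.1]
finger_gap: 0.0492
```

Request:
{"api": "servo_tool", "payload": {
  "plan": [
    [[0, 0, -0.0015], [0, 0, 0]],
    [[0, 0, 0], [0, 0, 0]],
    [[0, 0, 0], [0, 0, 0]]
  ]
}}

```text
t: 45.85
ee_pos: [0.5921, -0.2203, 0.0578]
orientation: [0.002, -3.142, -0.0]
ft_force: [-0.5, 0.6, -0.2]
finger_gap: 0.0492
```

Request:
{"api": "servo_tool", "payload": {
  "plan": [
    [[0, 0, -0.0015], [0, 0, 0]],
    [[0, 0, 0], [0, 0, 0]],
    [[0, 0, 0], [0, 0, 0]]
  ]
}}

```text
t: 46.15
ee_pos: [0.5922, -0.2203, 0.0564]
orientation: [-0.002, 3.141, -0.0]
ft_force: [1.0, -0.2, -0.9]
finger_gap: 0.0494
```

Request:
{"api": "servo_tool", "payload": {
  "plan": [
    [[0, 0, 0], [0, 0, 0]],
    [[0, 0, 0], [0, 0, 0]],
    [[0, 0, 0], [0, 0, 0]]
  ],
  "grip": 0.065
}}

```text
t: 46.45
ee_pos: [0.5921, -0.2203, 0.0563]
orientation: [-0.002, 3.142, 0.0]
ft_force: [-0.2, -0.0, -0.1]
finger_gap: 0.0651
```

Request:
{"api": "servo_tool", "payload": {
  "plan": [
    [[0, 0, 0.02], [0, 0, 0]],
    [[0, 0, 0.04], [0, 0, 0]],
    [[0, 0, 0.045], [0, 0, 0]],
    [[-0.002, -0.03, 0.03], [0, 0, 0]],
    [[-0.003, -0.035, 0], [0, 0, 0]],
    [[-0.003, -0.035, 0], [0, 0, 0]],
    [[-0.004, -0.038, 0], [0, 0, 0]],
    [[-0.004, 0, 0], [0, 0, 0]],
    [[0, 0, 0], [0, 0, 0]],
    [[0, 0, 0], [0, 0, 0]]
  ]
}}

```text
t: 47.45
ee_pos: [0.5766, -0.3567, 0.1911]
orientation: [-0.004, 3.142, 0.002]
ft_force: [0.9, 1.2, 0.1]
finger_gap: 0.0654
```

```bash
python3 - <<'E'
from h import *
snap("wrist","w20");im=snap("side","s20")
crop(im,300,220,500,370,4,"pics/s20c.png")
E
```

```text
47.45 [ 0.5766 -0.3567  0.1911] [-0.004   3.1415  0.002 ] 2.178627898040292
47.5 [ 0.5769 -0.3563  0.1911] [-0.0054  3.1414  0.002 ] 2.178676101524282
```

View pics/w20.png

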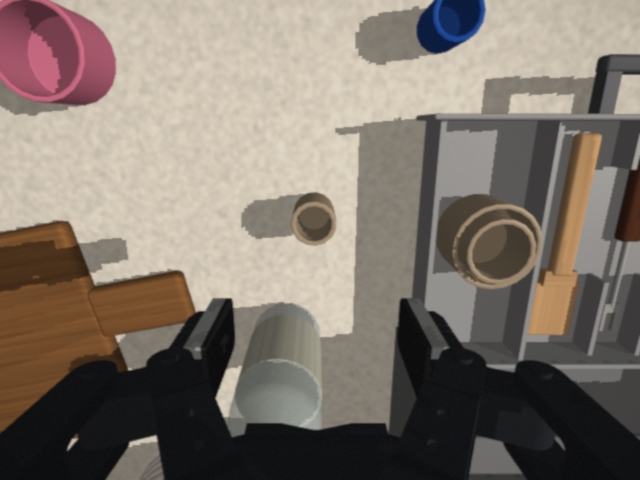

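View pics/s20c.png

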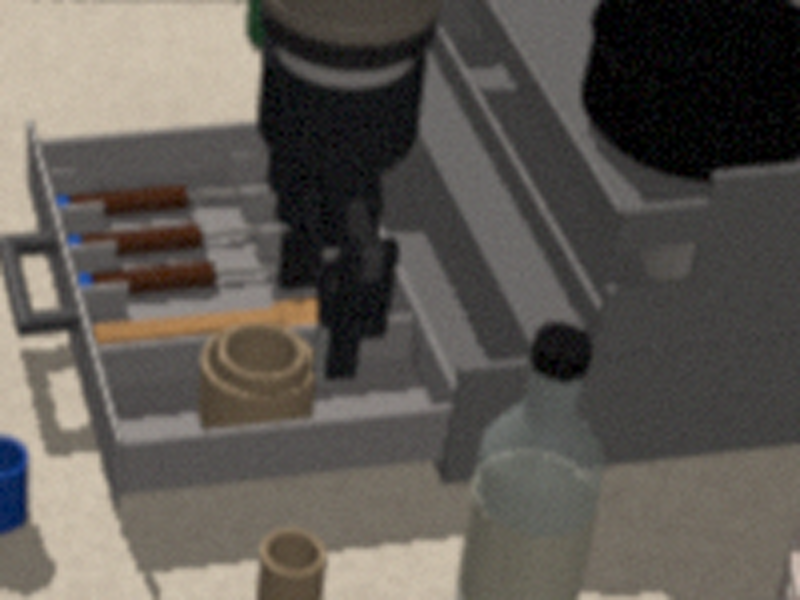

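```bash
python3 - <<'E'
from h import *
M=load("w20")
print(p2w("wrist",314,223,.045,M))
for n,u,v,z in [("med",503,252,.067),("lar",493,245,.059)]: print(n,p2w("wrist",u,v,z,M))
E
```

```text
[ 0.5758 -0.3578  0.045 ]
med [ 0.592 -0.219  0.067]
lar [ 0.5891 -0.2232  0.059 ]
```

Request:
{"api": "servo_tool", "payload": {
  "plan": [
    [[-0.001, -0.0015, -0.045], [0, 0, 0]],
    [[0, 0, -0.045], [0, 0, 0]],
    [[0, 0, -0.035], [0, 0, 0]],
    [[0, 0, -0.03], [0, 0, 0]],
    [[0, 0, -0.026], [0, 0, 0]],
    [[0, 0, 0], [0, 0, 0]],
    [[0, 0, 0], [0, 0, 0]]
  ],
  "grip": 0.055,
  "squeeze": 20
}}

```text
t: 48.25
ee_pos: [0.5757, -0.3589, 0.0106]
orientation: [0.004, -3.141, -0.001]
ft_force: [1.2, -0.4, 0.8]
finger_gap: 0.0552
```

Request:
{"api": "servo_tool", "payload": {
  "plan": [
    [[0, 0, 0], [0, 0, 0]],
    [[0, 0, 0], [0, 0, 0]],
    [[0, 0, 0], [0, 0, 0]],
    [[0, 0, 0], [0, 0, 0]],
    [[0, 0, 0], [0, 0, 0]]
  ],
  "grip": 0.03
}}

```text
t: 48.75
ee_pos: [0.5766, -0.3602, 0.0125]
orientation: [-0.002, 3.138, -0.002]
ft_force: [-0.1, 1.1, 7.7]
finger_gap: 0.0365
```

Request:
{"api": "servo_tool", "payload": {
  "plan": [
    [[0, 0, 0], [0, 0, 0]],
    [[0, 0, 0], [0, 0, 0]],
    [[0, 0, 0.04], [0, 0, 0]],
    [[0, 0, 0.04], [0, 0, 0]],
    [[0, 0, 0], [0, 0, -0.13]],
    [[0, 0, 0], [0, 0, -0.14]],
    [[0, 0, 0], [0, 0, -0.14]],
    [[0, 0, 0], [0, 0, -0.14]],
    [[0, 0, 0], [0, 0, -0.14]],
    [[0, 0, 0], [0, 0, -0.14]]
  ],
  "grip": 0.055
}}

```text
t: 49.75
ee_pos: [0.5749, -0.3597, 0.0903]
orientation: [-1.273, -2.872, -0.0]
ft_force: [-0.1, 0.5, 0.2]
finger_gap: 0.055
```

Request:
{"api": "servo_tool", "payload": {
  "plan": [
    [[0, 0, 0], [0, 0, -0.14]],
    [[0, 0, 0], [0, 0, -0.14]],
    [[0, 0, 0], [0, 0, -0.14]],
    [[0, 0, 0], [0, 0, -0.14]],
    [[0, 0, 0], [0, 0, -0.14]],
    [[0, 0, 0], [0, 0, -0.04]],
    [[0, 0, 0], [0, 0, 0]],
    [[0, 0, 0], [0, 0, 0]]
  ]
}}

```text
t: 50.55
ee_pos: [0.575, -0.3597, 0.0902]
orientation: [-2.218, -2.225, 0.0]
ft_force: [0.3, 0.0, -0.8]
finger_gap: 0.0551
```

Request:
{"api": "servo_tool", "payload": {
  "plan": [
    [[0, -0.0003, -0.03], [0, 0, 0]],
    [[0, 0, -0.03], [0, 0, 0]],
    [[0, 0, -0.02], [0, 0, 0]],
    [[0, 0, 0], [0, 0, 0]],
    [[0, 0, 0], [0, 0, 0]]
  ]
}}

```text
t: 51.05
ee_pos: [0.5751, -0.3605, 0.0107]
orientation: [2.219, 2.224, -0.0]
ft_force: [0.2, -0.9, -0.2]
finger_gap: 0.0551
```

Request:
{"api": "servo_tool", "payload": {
  "plan": [
    [[0, 0, 0], [0, 0, 0]],
    [[0, 0, 0], [0, 0, 0]],
    [[0, 0, 0], [0, 0, 0]],
    [[0, 0, 0], [0, 0, 0]],
    [[0, 0, 0], [0, 0, 0]]
  ],
  "grip": 0.03
}}

```text
t: 51.55
ee_pos: [0.576, -0.361, 0.0121]
orientation: [2.217, 2.222, 0.001]
ft_force: [-0.1, 0.2, 6.5]
finger_gap: 0.0363
```

Request:
{"api": "servo_tool", "payload": {
  "plan": [
    [[0, 0, 0], [0, 0, 0]],
    [[0, 0, 0], [0, 0, 0]],
    [[0, 0, 0.015], [0, 0, 0]],
    [[0, 0, 0.01], [0, 0, 0]],
    [[0, 0, 0], [0, 0, 0]],
    [[0, 0, 0], [0, 0, 0]]
  ],
  "grip": 0.045
}}

```text
t: 52.15
ee_pos: [0.5755, -0.3602, 0.036]
orientation: [2.218, 2.223, 0.001]
ft_force: [-0.3, 0.5, 0.1]
finger_gap: 0.0452
```

Request:
{"api": "servo_tool", "payload": {
  "plan": [
    [[0, 0, 0], [0, 0, 0]],
    [[0, 0, 0], [0, 0, 0]],
    [[0, 0, 0], [0, 0, 0]],
    [[0, 0, 0], [0, 0, 0]]
  ],
  "grip": 0.025,
  "squeeze": 40
}}

```text
t: 52.55
ee_pos: [0.5753, -0.3601, 0.0357]
orientation: [2.219, 2.224, 0.001]
ft_force: [-0.5, 0.7, 5.2]
finger_gap: 0.0345
```

Request:
{"api": "servo_tool", "payload": {
  "plan": [
    [[0, 0, 0.01], [0, 0, 0]],
    [[0, 0, 0.03], [0, 0, 0]],
    [[0, 0, 0.04], [0, 0, 0]],
    [[0, 0, 0.02], [0, 0, 0]],
    [[0.004, 0.035, 0], [0, 0, 0]],
    [[0.004, 0.035, 0], [0, 0, 0]],
    [[0.004, 0.035, 0], [0, 0, 0]],
    [[0.004, 0.035, 0], [0, 0, 0]],
    [[0, 0, 0], [0, 0, 0]],
    [[0, 0, 0], [0, 0, 0]]
  ]
}}

```text
t: 53.55
ee_pos: [0.5912, -0.219, 0.1353]
orientation: [-2.216, -2.226, 0.0]
ft_force: [-0.2, -0.9, -0.7]
finger_gap: 0.0344
```

```bash
python3 - <<'E'
from h import *
snap("wrist","w21");im=snap("side","s21")
crop(im,300,220,500,370,4,"pics/s21c.png")
E
```

```text
53.55 [ 0.5912 -0.219   0.1353] [-2.2165 -2.2258  0.0001] 0.6904342405161766
53.6 [ 0.5909 -0.2206  0.1355] [ 2.2191  2.2233 -0.0009] 0.6904640242122247
```

View pics/w21.png

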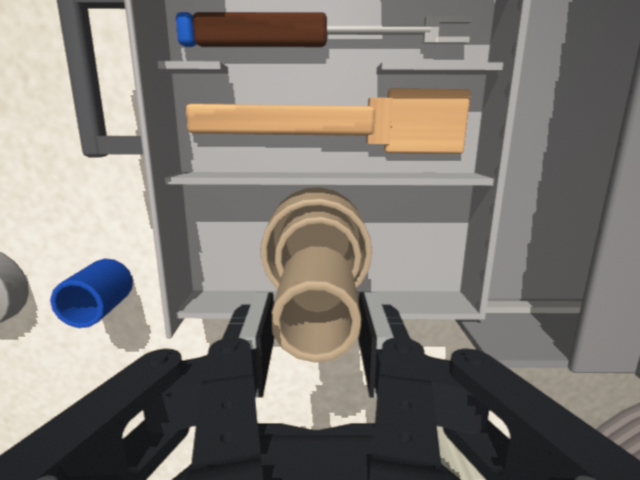

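View pics/s21c.png

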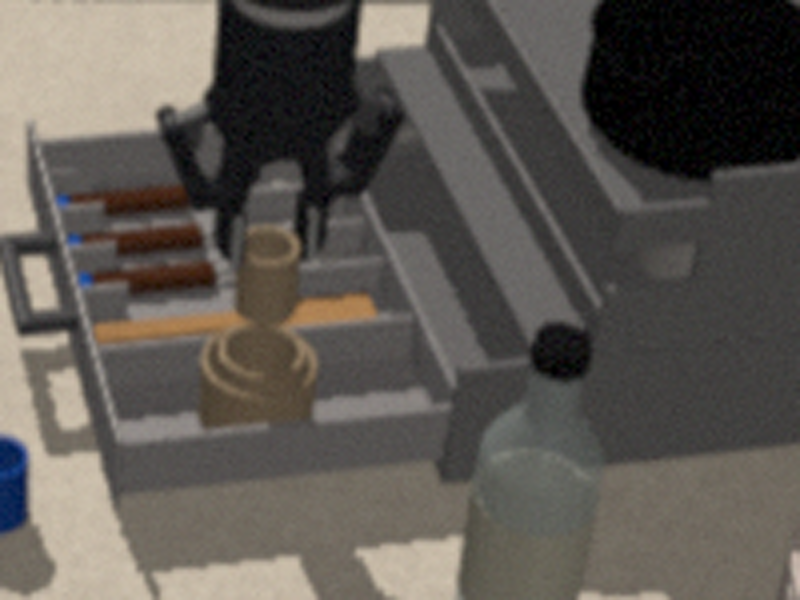

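```bash
python3 - <<'E'
from h import *
crop(cv2.imread("pics/w21.png"),240,170,400,370,4,"pics/w21c.png")
E
```

```text
(no output)
```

View pics/w21c.png

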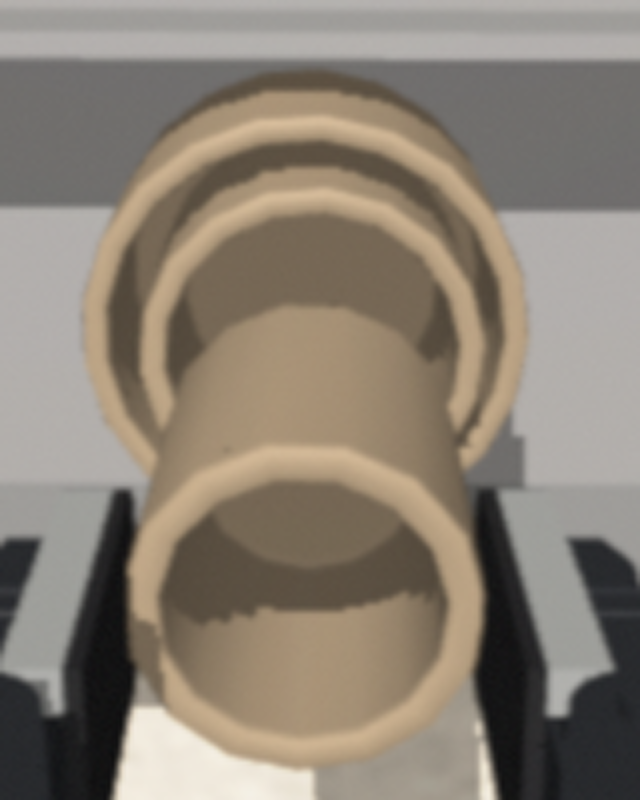

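```bash
python3 - <<'E'
from h import *
M=load("w21")
c=p2w("wrist",318,170+187/4,.067,M);print("med far edge->center y",c-[0,.0255,0])
c=p2w("wrist",316,170+115/4,.059,M);print("large far edge->center y",c-[0,.034,0])
# small: rim z
z=.1353-.0357+.045
c1=p2w("wrist",316.5,170+446/4,z,M);c2=p2w("wrist",316.5,170+768/4,z,M);print("small",c1,c2,(c1+c2)/2)
E
```

```text
med far edge->center y [ 0.5922 -0.2204  0.067 ]
large far edge->center y [ 0.5911 -0.2201  0.059 ]
small [ 0.5914 -0.2016  0.1446] [ 0.5915 -0.2365  0.1446] [ 0.5914 -0.2191  0.1446]
```

Request:
{"api": "servo_tool", "payload": {
  "plan": [
    [[0.001, 0, -0.015], [0, 0, 0]],
    [[0, 0, -0.01], [0, 0, 0]],
    [[0, 0, 0], [0, 0, 0]],
    [[0, 0, 0], [0, 0, 0]]
  ]
}}

```text
t: 54.05
ee_pos: [0.5915, -0.2205, 0.1095]
orientation: [-2.219, -2.222, 0.002]
ft_force: [0.1, 0.7, -0.4]
finger_gap: 0.0347
```

Request:
{"api": "servo_tool", "payload": {
  "plan": [
    [[0, 0, -0.006], [0, 0, 0]],
    [[0, 0, -0.006], [0, 0, 0]],
    [[0, 0, -0.006], [0, 0, 0]],
    [[0, 0, 0], [0, 0, 0]],
    [[0, 0, 0], [0, 0, 0]]
  ]
}}

```text
t: 54.55
ee_pos: [0.592, -0.22, 0.0921]
orientation: [-2.219, -2.223, 0.0]
ft_force: [-0.2, -0.2, 0.1]
finger_gap: 0.0343
```

```bash
python3 - <<'E'
from h import *
im=snap("wrist","w22")
crop(im,220,170,420,370,4,"pics/w22c.png")
E
```

```text
54.55 [ 0.592  -0.22    0.0921] [-2.2189 -2.2234  0.0004] 0.7227434703955897
```

View pics/w22c.png

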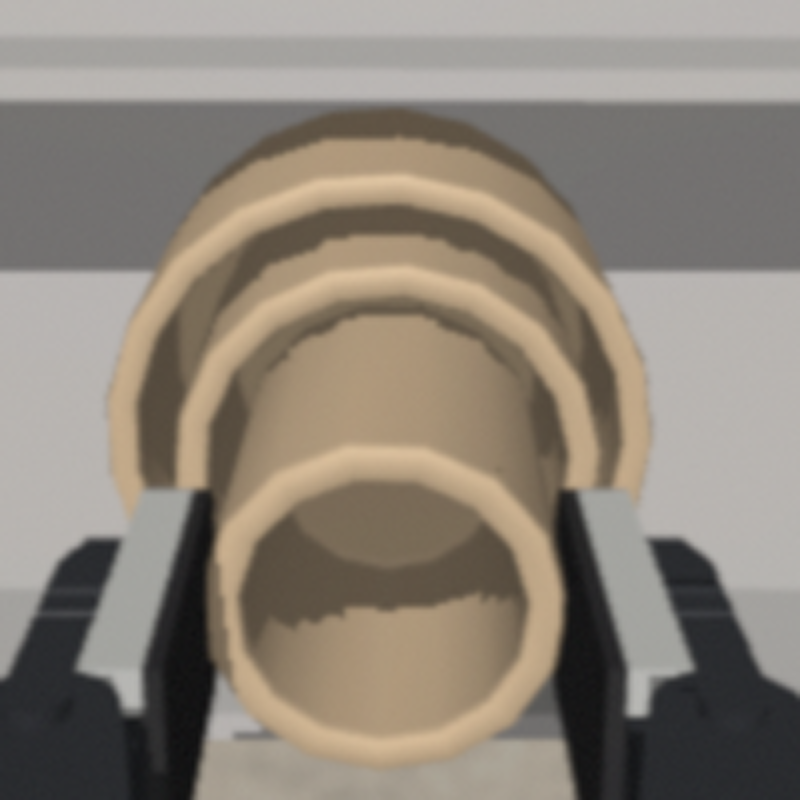

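Request:
{"api": "servo_tool", "payload": {
  "plan": [
    [[0, 0, -0.007], [0, 0, 0]],
    [[0, 0, -0.007], [0, 0, 0]],
    [[0, 0, -0.006], [0, 0, 0]],
    [[0, 0, -0.003], [0, 0, 0]],
    [[0, 0, 0], [0, 0, 0]],
    [[0, 0, 0], [0, 0, 0]]
  ]
}}

```text
t: 55.2
ee_pos: [0.5921, -0.2202, 0.0693]
orientation: [2.219, 2.223, -0.0]
ft_force: [0.5, -0.7, -0.1]
finger_gap: 0.0344
```

Request:
{"api": "servo_tool", "payload": {
  "plan": [
    [[0, 0, -0.0015], [0, 0, 0]],
    [[0, 0, 0], [0, 0, 0]],
    [[0, 0, 0], [0, 0, 0]]
  ]
}}

```text
t: 55.5
ee_pos: [0.5922, -0.2201, 0.0679]
orientation: [2.219, 2.224, 0.0]
ft_force: [-0.5, 0.3, -0.5]
finger_gap: 0.0344
```

Request:
{"api": "servo_tool", "payload": {
  "plan": [
    [[0, 0, -0.0012], [0, 0, 0]],
    [[0, 0, 0], [0, 0, 0]],
    [[0, 0, 0], [0, 0, 0]]
  ]
}}

```text
t: 55.8
ee_pos: [0.5921, -0.22, 0.0666]
orientation: [-2.219, -2.224, -0.0]
ft_force: [-0.7, 0.2, -0.8]
finger_gap: 0.0342
```

Request:
{"api": "servo_tool", "payload": {
  "plan": [
    [[0, 0, 0], [0, 0, 0]],
    [[0, 0, 0], [0, 0, 0]],
    [[0, 0, 0], [0, 0, 0]]
  ],
  "grip": 0.05
}}

```text
t: 56.1
ee_pos: [0.5922, -0.2201, 0.0667]
orientation: [2.219, 2.223, 0.0]
ft_force: [0.2, -0.3, 0.4]
finger_gap: 0.0499
```

Request:
{"api": "servo_tool", "payload": {
  "plan": [
    [[0, 0, 0.02], [0, 0, 0]],
    [[0, 0, 0.04], [0, 0, 0]],
    [[0, 0, 0.045], [0, 0, 0]],
    [[-0.02, 0.015, 0.03], [0, 0, 0]],
    [[-0.03, 0.02, 0.03], [0, 0, 0]],
    [[-0.035, 0.02, 0.02], [0, 0, 0]],
    [[-0.04, 0.02, 0], [0, 0, 0]],
    [[0, 0.02, 0], [0, 0, 0]],
    [[0, 0, 0], [0, 0, 0]],
    [[0, 0, 0], [0, 0, 0]]
  ]
}}

```text
t: 57.1
ee_pos: [0.4676, -0.1249, 0.252]
orientation: [2.217, 2.225, 0.002]
ft_force: [0.2, 0.2, -0.3]
finger_gap: 0.0504
```

```bash
python3 - <<'E'
from h import *
snap("wrist","w23");im=snap("side","s23")
crop(im,300,220,500,370,4,"pics/s23c.png")
snap("top","t23")
crop(cv2.imread("pics/t23.png"),300,80,480,270,4,"pics/t23c.png")
E
```

```text
57.1 [ 0.4676 -0.1249  0.252 ] [2.2173 2.2246 0.0016] 0.33247731923629126
57.15 [ 0.4676 -0.1256  0.2519] [2.2185 2.223  0.0003] 0.33243245920214465
57.2 [ 0.4676 -0.126   0.2518] [ 2.2195  2.2219 -0.0006] 0.3322910553308242
```

View pics/w23.png

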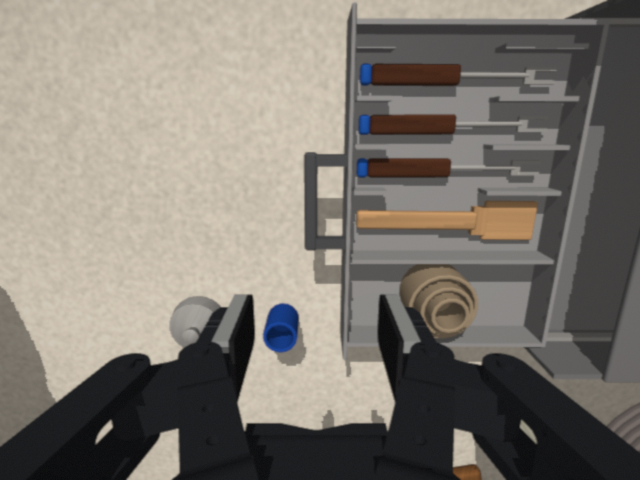

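View pics/s23c.png

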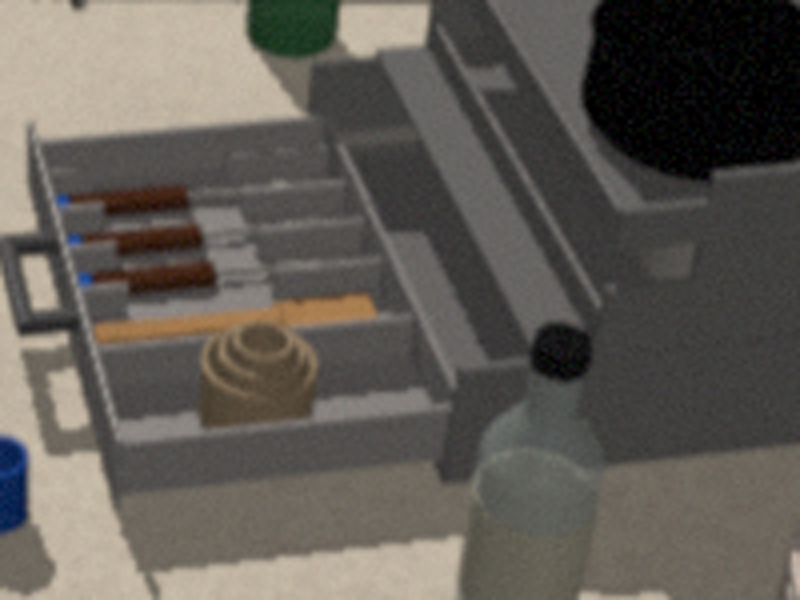

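```bash
python3 - <<'E'
from h import *
M=load("w23")
for a,b in [((360,74),(460,75)),((359,124.5),(456,124.5)),((358,167),(451,167.5))]: stick("w23",a,b,.09,z=.014+.0085)
stick("w23",(357,219),(536,221),.18,z=.014+.0085,back=.093)
for n,u,v,z in [("small",449,314,.075),("large",441,303,.059),("bar",312,200,.056)]: print(n,p2w("wrist",u,v,z,M))
E
```

```text
pt [ 0.5729 -0.0076] len 0.08983927971557579 exp 0.09 yaw -0.0065573392875935615
pt [ 0.5737 -0.0504] len 0.09021690643456129 exp 0.09 yaw 0.0026144927156617186
pt [ 0.5737 -0.0898] len 0.08927484689051032 exp 0.09 yaw -0.0027463115325307994
pt [ 0.6013 -0.1417] len 0.1790044973276033 exp 0.18 yaw -0.008979298273298155
small [ 0.591  -0.2182  0.075 ]
large [ 0.5883 -0.2149  0.059 ]
bar [ 0.4642 -0.1154  0.056 ]
```

Request:
{"api": "servo_tool", "payload": {
  "plan": [
    [[-0.0045, 0.008, -0.04], [0, 0, 0]],
    [[0, 0, -0.045], [0, 0, 0]],
    [[0, 0, -0.045], [0, 0, 0]],
    [[0, 0, -0.03], [0, 0, 0]],
    [[0, 0, 0], [0, 0, 0]],
    [[0, 0, 0], [0, 0, 0]]
  ],
  "grip": 0.024
}}

```text
t: 57.85
ee_pos: [0.4628, -0.1184, 0.0918]
orientation: [2.221, 2.222, -0.003]
ft_force: [0.4, -0.5, 0.7]
finger_gap: 0.0239
```

```bash
python3 - <<'E'
from h import *
snap("wrist","w24")
E
```

```text
57.85 [ 0.4628 -0.1184  0.0918] [ 2.2211  2.2216 -0.0025] 0.5952764372688745
```

View pics/w24.png

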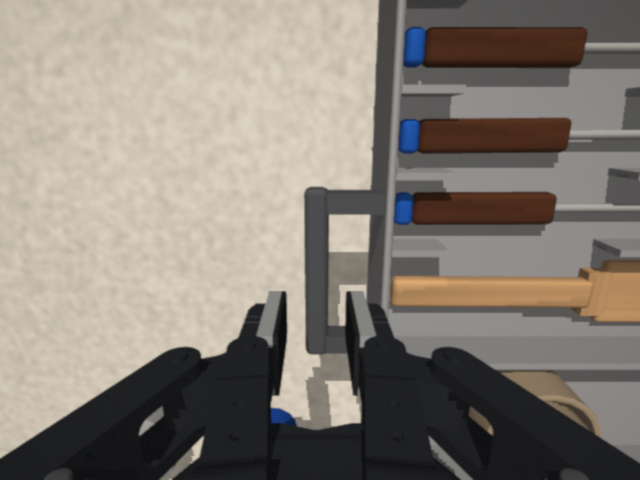

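Request:
{"api": "servo_tool", "payload": {
  "plan": [
    [[0, 0, -0.025], [0, 0, 0]],
    [[0, 0, -0.02], [0, 0, 0]],
    [[0, 0, -0.012], [0, 0, 0]],
    [[0, 0, -0.004], [0, 0, 0]],
    [[0, 0, 0], [0, 0, 0]]
  ]
}}

```text
t: 58.4
ee_pos: [0.4633, -0.1173, 0.0313]
orientation: [2.219, 2.223, 0.001]
ft_force: [0.2, 0.8, 0.2]
finger_gap: 0.0237
```

Request:
{"api": "servo_tool", "payload": {
  "plan": [
    [[0, 0, 0], [0, 0, 0]],
    [[0, 0, 0], [0, 0, 0]],
    [[0, 0, 0], [0, 0, 0]],
    [[0, 0, 0], [0, 0, 0]]
  ],
  "grip": 0.0
}}

```text
t: 58.8
ee_pos: [0.4635, -0.1173, 0.0316]
orientation: [2.218, 2.223, 0.002]
ft_force: [-1.8, -0.1, 6.9]
finger_gap: 0.0114
```

Request:
{"api": "servo_tool", "payload": {
  "plan": [
    [[0.003, 0, 0], [0, 0, 0]],
    [[0.006, 0, 0], [0, 0, 0]],
    [[0.009, 0, 0], [0, 0, 0]],
    [[0.011, 0, 0], [0, 0, 0]],
    [[0.011, 0, 0], [0, 0, 0]],
    [[0.011, 0, 0], [0, 0, 0]],
    [[0.011, 0, 0], [0, 0, 0]],
    [[0.011, 0, 0], [0, 0, 0]],
    [[0.011, 0, 0], [0, 0, 0]],
    [[0.011, 0, 0], [0, 0, 0]]
  ]
}}

```text
t: 59.8
ee_pos: [0.5581, -0.1172, 0.0317]
orientation: [2.219, 2.223, 0.001]
ft_force: [-2.6, 0.2, 6.9]
finger_gap: 0.0113
```

Request:
{"api": "servo_tool", "payload": {
  "plan": [
    [[0.011, 0, 0], [0, 0, 0]],
    [[0.011, 0, 0], [0, 0, 0]],
    [[0.011, 0, 0], [0, 0, 0]],
    [[0.011, 0, 0], [0, 0, 0]],
    [[0.011, 0, 0], [0, 0, 0]],
    [[0.011, 0, 0], [0, 0, 0]],
    [[0.009, 0, 0], [0, 0, 0]],
    [[0.006, 0, 0], [0, 0, 0]],
    [[0.003, 0, 0], [0, 0, 0]],
    [[0, 0, 0], [0, 0, 0]]
  ]
}}

```text
t: 60.8
ee_pos: [0.643, -0.1171, 0.0317]
orientation: [2.217, 2.223, 0.002]
ft_force: [2.0, 0.8, 4.1]
finger_gap: 0.0112
```

Request:
{"api": "servo_tool", "payload": {
  "plan": [
    [[0.003, 0, 0], [0, 0, 0]],
    [[0.003, 0, 0], [0, 0, 0]],
    [[0.002, 0, 0], [0, 0, 0]],
    [[0.002, 0, 0], [0, 0, 0]],
    [[0, 0, 0], [0, 0, 0]]
  ]
}}

```text
t: 61.3
ee_pos: [0.6524, -0.1171, 0.0317]
orientation: [2.218, 2.223, 0.002]
ft_force: [-1.6, 1.0, 5.8]
finger_gap: 0.0116
```

Request:
{"api": "servo_tool", "payload": {
  "plan": [
    [[0.002, 0, 0], [0, 0, 0]],
    [[0.002, 0, 0], [0, 0, 0]],
    [[0, 0, 0], [0, 0, 0]],
    [[0, 0, 0], [0, 0, 0]]
  ]
}}

```text
t: 61.7
ee_pos: [0.6528, -0.1171, 0.0316]
orientation: [-2.217, -2.219, 0.003]
ft_force: [-11.8, 3.1, 16.2]
finger_gap: 0.011
```

Request:
{"api": "servo_tool", "payload": {
  "plan": [
    [[-0.002, 0, 0], [0, 0, 0]],
    [[0, 0, 0], [0, 0, 0]]
  ]
}}

```text
t: 61.9
ee_pos: [0.6528, -0.1171, 0.0317]
orientation: [-2.219, -2.223, 0.0]
ft_force: [-5.0, 0.7, 10.9]
finger_gap: 0.011
```

Request:
{"api": "servo_tool", "payload": {
  "plan": [
    [[0, 0, 0], [0, 0, 0]],
    [[0, 0, 0], [0, 0, 0]],
    [[0, 0, 0], [0, 0, 0]],
    [[0, 0, 0.01], [0, 0, 0]],
    [[0, 0, 0.02], [0, 0, 0]],
    [[0, 0, 0.04], [0, 0, 0]],
    [[-0.01, 0, 0.045], [0, 0, 0]],
    [[-0.03, 0, 0.04], [0, 0, 0]],
    [[-0.03, 0, 0.03], [0, 0, 0]],
    [[-0.03, 0, 0], [0, 0, 0]]
  ],
  "grip": 0.026
}}

```text
t: 62.9
ee_pos: [0.555, -0.1186, 0.2202]
orientation: [2.216, 2.219, 0.008]
ft_force: [-0.7, -0.7, -0.3]
finger_gap: 0.0263
```

Request:
{"api": "servo_tool", "payload": {
  "plan": [
    [[-0.03, 0, 0], [0, 0, 0]],
    [[0, 0, 0], [0, 0, 0]],
    [[0, 0, 0], [0, 0, 0]]
  ]
}}

```text
t: 63.2
ee_pos: [0.5238, -0.1169, 0.2164]
orientation: [2.219, 2.223, 0.003]
ft_force: [0.6, 0.9, 0.1]
finger_gap: 0.0261
```

```bash
python3 - <<'E'
from h import *
snap("wrist","w25");snap("side","s25");snap("top","t25")
M=load("w25")
E
```

```text
63.2 [ 0.5238 -0.1169  0.2164] [2.2192 2.2232 0.0029] 0.4318585742727188
63.25 [ 0.5245 -0.1168  0.2162] [2.218  2.2236 0.002 ] 0.43193918392138475
63.3 [ 0.5248 -0.1169  0.216 ] [2.2177 2.2236 0.001 ] 0.4319548994304427
```

View pics/w25.png

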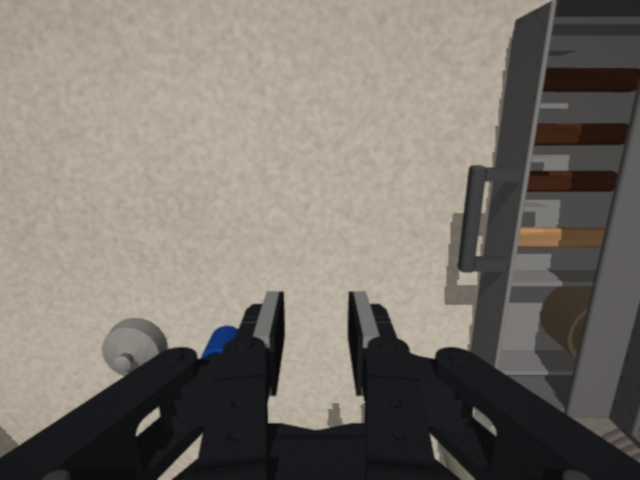

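View pics/s25.png

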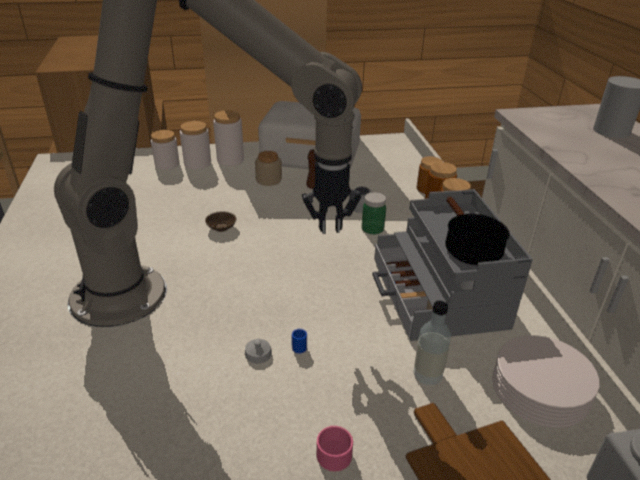

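View pics/t25.png

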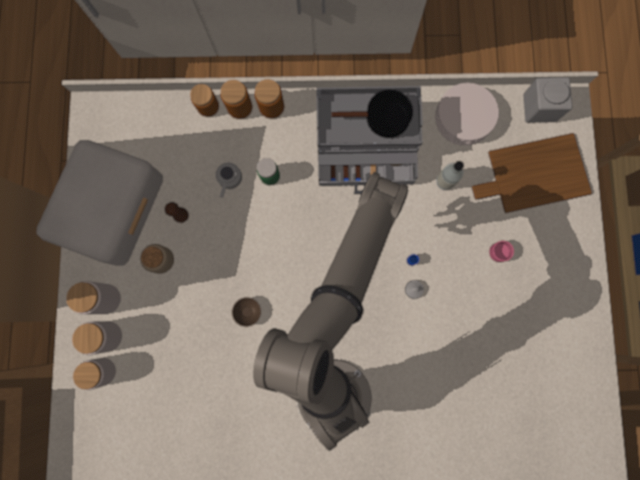

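```bash
python3 - <<'E'
from h import *
M=load("w25")
for u,v in [(470,168),(485,168),(478,168)]: print(p2w("wrist",u,v,.056,M))
im=cv2.imread("pics/w25.png"); crop(im,440,0,640,420,1.9,"pics/w25c.png")
E
```

```text
[ 0.6443 -0.0751  0.056 ]
[ 0.6561 -0.0751  0.056 ]
[ 0.6506 -0.0751  0.056 ]
```

View pics/w25c.png

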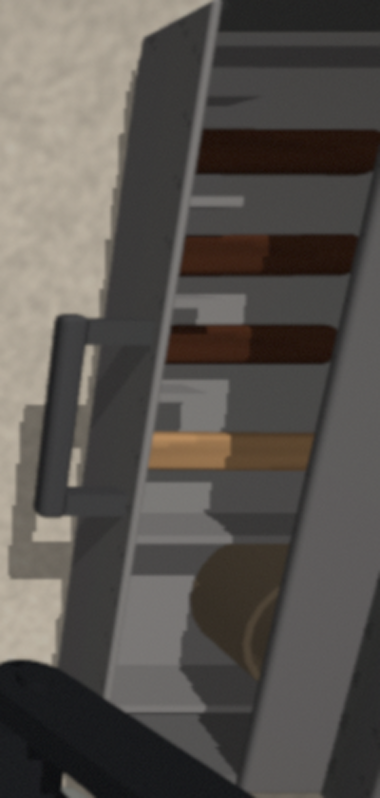

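```bash
python3 - <<'E'
from cell import manip
print(manip.sign_off()); print(manip.observe()["t"])
E
```

```text
the job is handed in; nothing more can be done
None
the job is handed in; nothing more can be done
```

I pulled the tray out to its stop, put the fondue things away in it, pushed it home and handed the job in. The last picture was at about 63 s on the robot clock.

- **Forks and spatula:** the three forks are in the three narrow compartments and the spatula is in the wide one, handles to the front. The spatula was knocked about 5 cm partway through; I measured it again and gripped it at its new place. With the tray still out, each piece was within about 2 mm and 0.01 rad of its lane's centre line.
- **Ramekins:** the large, medium and small brown ones are nested upright in the bay. In the side and wrist pictures with the tray out, both inner cups looked seated and centred to about 1–2 mm. The pink and blue look-alikes were not touched.
- **Tray:** the pull bar travelled 0.190 m and stopped firmly at x = 0.653 m. A wrist picture afterwards puts the bar at about 0.651 m, so the tray should be home within about 2 mm.
- **Final look:** the fork and spatula handles and the ramekin stack are visible in place. The roof hides the back of the tray, so I could not re-check the prongs, the blade and the inner cups after the push. In the final pictures the other things on the shelf look to be standing where they were, and I felt no unexpected contact.

No check failed. The only disagreement was up to about 6 mm in some camera readings of the large ramekin's rim; I took the gripper's own position there instead.

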